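# Load the inlay clamping jig, swing the press bar shut and lock it with the U-clamp

### The arm

A 6-joint arm with a two-finger parallel gripper is mounted at the origin on the work surface. World frame = base frame: x ahead of the robot, y to its left, z up, the work surface at z = 0. Lengths are in m, angles in rad, forces in N, time in s.
With the tool pointing down it reaches from about 0.35 to 0.775 m from the base axis. Payload 5.5 kg.
Tool frame: the origin (TCP) lies at the very end of the fingers, on their centre line; the grasp point (between the pads) lies env.hold_point_z behind it (env.hold_point_z is the distance from the TCP to the grasp point, in m); z points along the fingers, y is the line along which they close (so a half turn about z gives the same grasp; the last joint's range is limited). The gripper opens to 85 mm and grips with 20 to 120 N. Pads are 22 mm wide; open, the fingers measure 114 mm over their backs; the gripper's body (76 mm by 85 mm) begins 54 mm behind the grasp point. The pads swing forward as they close: fully open they stand 13 mm farther back than shut.
Start: joints at [-1.265, 0.313, 0.046, 1.304, 0, 1.431], TCP at [0.248, -0.519, 0.231] pointing down, gripper open.
Joint ranges: [-2.76, 2.76], [-0.86, 1.69], [-1.03, 1.26], [-2.2, 2.34], [-1.47, 1.5], [-3.14, 3.14]. Speed limits (rad/s): [2.57, 2.57, 3.14, 3.14, 3.14, 3.14].

### API

Orientations are given as a unit quaternion [w, x, y, z].
In Python, from workcell import env gives the robot as it stands.
- The arm moves only by the tool carry_out, never from a script. Its argument "steps" is a list of rows, each a list of 3 entries, a list of its own where there are three numbers: the turn, a rotation vector about the tool's x, y, z in degrees, then the shift along the tool's x, y, z in cm, then the closure in counts, from 0 (fully open) to 255 (shut). A call has exactly 8 rows; each row is the pose to reach, as a shift and turn from the pose commanded when the call began, along the tool's axes at that moment; what a row does not reach only later rows make up. A row lasts 1/8 s, in which the tool goes at most 62.5 mm and 10.7 degrees, less where a joint would pass 70% of its speed; a pose out of reach is approached as far as the arm can. A call with a gripper value outside its range is refused whole. The fingers move at their own pace and stop on an object; "force" is the grip in N (left out, the last holds). Time passes only in rows, so rows that repeat a pose let the fingers close, or fill a call up. It gives the time, the measured TCP pose, the force, the opening and the grip force at its end, in the units of the state.
- env.get_state(): the state, without advancing time (a new reading comes with each control period).
- env.read_camera(name): name is "scene" or "side" or "wrist"; returns (picture, depth): 384x512x3 uint8, red, green, blue; 384x512 float32, m along the optical axis (not along the pixel's ray), 0 where there is no reading.
- env.get_calibration(name): a dict with "fx", "fy", "cx", "cy" (pixels), "origin" and "orientation" of the camera in the world. Camera axes: x right, y up, looking along -z (the intrinsics and any distortion apply to the point x, -y, -z); pixel columns grow to the right and rows downward; lengths in m; the calibration is good to about 2 mm. A picture is of the moment at which its call begins: read the wrist's pose just before it. get_calibration takes no time and is no camera call; for the wrist camera it gives the pose at the moment of the call.
- env.hand_in(): hands the job in; it is judged then, once.
The state is a dict: "clock": time; "joint_pos": joint angles; "qvel": joint speeds; "tau": joint torques, N m; "tcp_pos": TCP position; "orientation": TCP orientation; "wrist_force": force on the tool from outside, world axes, zero at the start; "ft_torque": the same for the moment, N m; "finger_gap": finger opening in m; "grip_force": force on a finger pad.
Only numpy, scipy, OpenCV 4.12 (cv2) and the standard library are available. Lean on these libraries where they do the work, as an engineer would, in place of code of your own. Each camera call takes 0.05 s, during which the arm holds its last target. There are 200 camera calls.

### The job

Swing the jig's long press bar wide open by its free end, then lay every inlaid wood block from the bench flat on the jig's board in one row, long sides along the fence. Push the free end of the bar shut so that it presses all the blocks flush against the fence, then lock it: take the U-clamp from its storage block and drop it astride the bar, its two legs fully down through the two holes of the jig's metal end. Leave the blue box, the jar and the awl where they are.

Things in the scene. Friction and masses are not known exactly. Their poses are not given: they have to be found in the camera images.
- jig: The clamping jig, fixed to the bench. Origin: at bench level under the closed bar's centre line; x along the jig (roughly away from the robot), y to the left, z up. Plywood board 25 mm thick, x -220 to 90 mm, y -85 to 50 mm, carried on from x 90 to 170 mm by an aluminium end bracket of the same thickness. The channel between fence and closed bar is 40 mm wide
- fence (a point): Foot of the middle of the jig's fence, on its inner face: jig x -22.5, y -52, z 25 mm. The wooden fence stands on the right side of the board, straight from x -145 to 100 mm (jig frame), inner face at y -52 mm, 22 mm thick, top 50 mm above the bench
- pivot (a point): Top of the bolt on which the bar pivots: jig x -190, y 0, 60 mm above the bench
- lock (a point): Point at the top face of the bracket midway between its two square through holes: jig x 115, y 0, z 25 mm. The holes are 15 mm wide, centred at jig y +26 and -26 mm, one on each side of the closed bar
- bar (a joint): Angle of the press bar about its upright bolt, rad: 0 is shut (parallel to the fence, at a stop), growing as the free end swings left (+y) to a stop at 0.95 (fully open). Wooden bar 24 mm wide, reaching 355 mm from the bolt, underside 27 and top 52 mm above the bench. Friction pivot: about 1 N at the free end turns it and it stays where it is left
- bar_end (a point): Point on the centre line of the bar's top face near its free end, 325 mm from the bolt, 52 mm above the bench
- rack: Wooden storage block for the U-clamp, fixed, 45 x 100 x 30 mm high, with two square holes 15 mm wide, 25 mm deep, at y +26 and -26 mm. Origin: centre of its underside; y along its length
- clamp: Steel U-clamp, 0.25 kg, at first standing legs down in the storage block. Bridge 66 mm long (y), 14 mm thick (x), 26 mm high on two round legs 10 mm across, round feet, at y +26 and -26 mm. Origin: between the feet, at foot level; the bridge is 45 to 71 mm above it. Origin 5 mm above the bench in the storage block, 7 mm when astride the closed bar with the bridge on it
- block0: One of three or four like inlaid wood blocks, 50 mm long (x) x 38 mm wide (y) x 25 mm high, about 60 g, with a pale flower and two pale lines on top, lying on the bench to the right of the jig. Origin: centre of its underside. None if absent
- block1: One of three or four like inlaid wood blocks, 50 mm long (x) x 38 mm wide (y) x 25 mm high, about 60 g, with a pale flower and two pale lines on top, lying on the bench to the right of the jig. Origin: centre of its underside. None if absent
- block2: One of three or four like inlaid wood blocks, 50 mm long (x) x 38 mm wide (y) x 25 mm high, about 60 g, with a pale flower and two pale lines on top, lying on the bench to the right of the jig. Origin: centre of its underside. None if absent
- block3: One of three or four like inlaid wood blocks, 50 mm long (x) x 38 mm wide (y) x 25 mm high, about 60 g, with a pale flower and two pale lines on top, lying on the bench to the right of the jig. Origin: centre of its underside. None if absent
- box: Bystander: blue open box of inlay pieces, 80 x 110 x 45 mm high, origin under its centre
- jar: Bystander: low glue jar, 60 mm across, 50 mm high, origin under its centre
- awl: Bystander: wooden-handled awl lying on the bench, about 170 mm long
Not all that is in view belongs to the job. Of the things like the clamp, leave any that is green or orange; of the rest the smaller one is meant.

How it is judged:
On the way, in this order (a step that is already met when the one before it is completed fails the run):
1. the press bar is swung wide open (0.7 rad or more) (value of joint bar above 0.7 rad), for 0.2 s.
2. every block lies flat on the board between the fence and the open bar, its long side along the fence to within 0.5 rad (x of block0 in the frame of jig between -0.145 and 0.085 m and y of block0 in the frame of jig between -0.04 and 0.045 m and z of block0 in the frame of jig between 0.02 and 0.03 m and angle between each of block0, block1, block2, block3's own z axis and vertical below 0.1 rad and angle between the x axis of each of block0, block1, block2, block3 and the x axis of jig, either way round below 0.5 rad and x of block1 in the frame of jig between -0.145 and 0.085 m and y of block1 in the frame of jig between -0.04 and 0.045 m and z of block1 in the frame of jig between 0.02 and 0.03 m and x of block2 in the frame of jig between -0.145 and 0.085 m and y of block2 in the frame of jig between -0.04 and 0.045 m and z of block2 in the frame of jig between 0.02 and 0.03 m and x of block3 in the frame of jig between -0.145 and 0.085 m and y of block3 in the frame of jig between -0.04 and 0.045 m and z of block3 in the frame of jig between 0.02 and 0.03 m), for 0.2 s.
3. the bar is shut (below 0.03 rad) and every block is flush against the fence (x of block0 in the frame of jig between -0.145 and 0.085 m and y of block0 in the frame of jig between -0.038 and -0.0285 m and z of block0 in the frame of jig between 0.02 and 0.03 m and angle between each of block0, block1, block2, block3's own z axis and vertical below 0.1 rad and angle between the x axis of each of block0, block1, block2, block3 and the x axis of jig, either way round below 0.07 rad and x of block1 in the frame of jig between -0.145 and 0.085 m and y of block1 in the frame of jig between -0.038 and -0.0285 m and z of block1 in the frame of jig between 0.02 and 0.03 m and x of block2 in the frame of jig between -0.145 and 0.085 m and y of block2 in the frame of jig between -0.038 and -0.0285 m and z of block2 in the frame of jig between 0.02 and 0.03 m and x of block3 in the frame of jig between -0.145 and 0.085 m and y of block3 in the frame of jig between -0.038 and -0.0285 m and z of block3 in the frame of jig between 0.02 and 0.03 m and value of joint bar below 0.03 rad), for 0.2 s.
At the end, for the whole second after the job is handed in: The bar is shut (below 0.03 rad); every block lies flat on the board within the fence's length, its long face flush to the fence (5 mm, 0.07 rad); the U-clamp stands upright astride the bar with both legs down in the two bracket holes, its feet less than 12 mm above the bench; all at rest (all of step 3 and x of clamp in the frame of jig between 0.105 and 0.125 m and y of clamp in the frame of jig between -0.006 and 0.006 m and z of clamp in the frame of jig below 0.012 m and angle between clamp's own z axis and vertical below 0.08 rad and angle between the y axis of clamp and the y axis of jig, either way round below 0.25 rad and linear speed of each of clamp, block0, block1, block2, block3 below 0.02 m/s); the robot touches nothing.
It fails at once if the blue box is shoved more than 40 mm (distance of box from where it was at the start of the episode above 0.04 m).
It fails at once if the jar is shoved more than 40 mm (distance of jar from where it was at the start of the episode above 0.04 m).
It fails at once if the awl is shoved more than 40 mm (distance of awl from where it was at the start of the episode above 0.04 m).
Of block0, block1, block2, block3 only 3 to 4 are there at a start; the rules pass over those that are not, and their reading is None.
At some moment in a run one of block0, block1, block2, block3 may be knocked a few centimetres aside while the robot is not near it.
It also fails if it takes over 210 s, if anything falls off the work surface, if the arm or the gripper's body presses on something with over 40 N, if the wrist force passes 120 N, or if a joint passes its speed limit or range.

## Working session

There is one attempt and no reset: what is moved stays moved. The work goes in short steps, Python scripts to look and compute and a tool call to move; the robot and the scene stay as the last step left them, time stands still between calls to the robot, and variables do not carry over. Pictures are saved under pics/ and viewed, at most 14 in all, crops included, and the job is handed in when it is done.

Besides the shell and the picture viewer there is one more tool, called after "Call:" by a JSON object that holds its "fn" and its "kwargs", one argument or row to a line. carry_out: Moves the arm, as the interface text tells. Its arguments: {"type":"object","properties":{"steps":{"type":"array","items":{"type":"array"}},"force":{"type":"number"}},"required":["steps"]}

```bash
mkdir -p pics; ls
cat > h.py <<'E'
import numpy as np, cv2
from workcell import env
from scipy.spatial.transform import Rotation as R
def rot(q): return R.from_quat([q[1],q[2],q[3],q[0]])
def shot(n):
    c=env.get_calibration(n); p,d=env.read_camera(n); return p,d,c
def save(p,f): cv2.imwrite('pics/'+f,cv2.cvtColor(p,cv2.COLOR_RGB2BGR))
def world(c,u,v,d):
    u,v,d=map(lambda a:np.asarray(a,float),(u,v,d))
    P=np.stack([(u-c['cx'])/c['fx']*d,-(v-c['cy'])/c['fy']*d,-d],-1)
    return rot(c['orientation']).apply(P.reshape(-1,3)).reshape(P.shape)+c['origin']
def plane(c,u,v,z):
    o=np.array(c['origin']); r=world(c,u,v,np.ones(np.shape(u)))-o
    return o+r*((z-o[2])/r[...,2])[...,None]
def cloud(c,d):
    v,u=np.mgrid[:384,:512]; return world(c,u,v,d)
E
python3 - <<'E'
from h import *
print(env.get_state(), env.hold_point_z)
for n in('scene','side'):
    p,d,c=shot(n); save(p,n+'0.png'); np.savez(n+'0',p=p,d=d); print(n,c)
E
```

```text
pics
{'clock': 0.0, 'joint_pos': array([-1.26458686e+00,  3.13988962e-01,  4.49900912e-02,  1.30364460e+00,
        3.65231681e-06,  1.43117717e+00]), 'qvel': array([ 0.00125214, -0.00062598, -0.00077166,  0.00051538,  0.00031817,
       -0.00069437]), 'tau': array([ 2.18569367e-04, -4.80624139e+01,  2.98536587e+01,  1.92328321e-02,
       -2.86136162e-05, -7.72380730e-06]), 'tcp_pos': array([ 0.24776585, -0.51829893,  0.23041996]), 'orientation': array([-9.20522924e-04,  9.75256901e-01,  2.21072666e-01, -7.50204039e-05]), 'wrist_force': array([-0.18640137,  0.76752463, -0.52441079]), 'ft_torque': array([-0.05215951,  0.04027556,  0.04576513]), 'grip_force': 0.0, 'finger_gap': 0.08574356318136012} 0.0187
scene {'fx': 401.8830104063629, 'fy': 401.8830104063629, 'cx': 256.1126185059024, 'cy': 196.11065898043418, 'origin': array([ 1.29780916, -0.56823296,  0.88462253]), 'orientation': array([0.82445862, 0.38271459, 0.18678514, 0.37270477])}
side {'fx': 378.8818319339164, 'fy': 378.8818319339164, 'cx': 249.42917217269036, 'cy': 189.30182295947873, 'origin': array([0.13276882, 0.97825603, 0.71539881]), 'orientation': array([-0.20108235, -0.10459678,  0.46429913,  0.8561844 ])}
```

View pics/scene0.png

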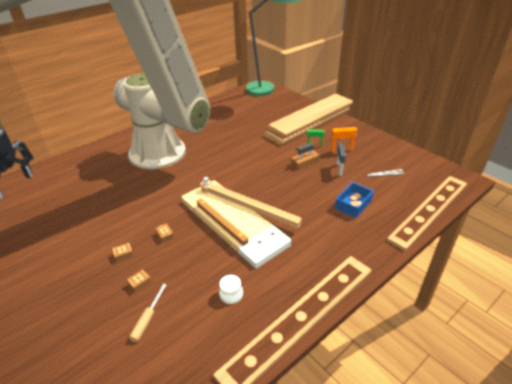

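View pics/side0.png

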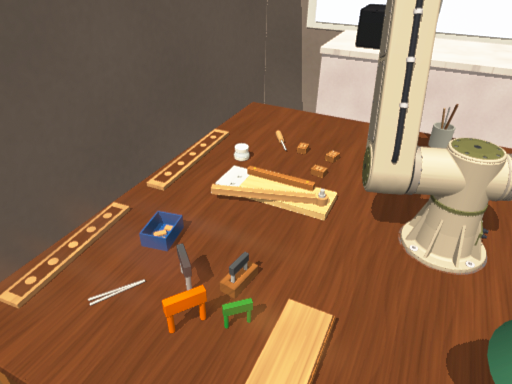

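Scene: three blocks at (122,250), (164,232), (138,279); jig around (240,220) with the bar partly open and its pivot at (206,183). Clamp-like things: green (315,135), orange (343,138), grey in the wooden block (303,155), grey standing alone (341,158). I'll crop to confirm which one is meant.

Run:
```python
from h import *
a=np.load('scene0.npz'); b=np.load('side0.npz')
A=cv2.resize(a['p'][115:190,270:370],(800,600),interpolation=cv2.INTER_CUBIC)[:, :]
B=cv2.resize(b['p'][225:335,150:270],(400,366),interpolation=cv2.INTER_CUBIC)
C=cv2.resize(a['p'][170:270,170:310],(400,286),interpolation=cv2.INTER_CUBIC)
A=cv2.resize(A,(400,300))
can=np.zeros((600,800,3),np.uint8); can[:300,:400]=A; can[:366,400:]=B; can[300:586,:400]=C
save(can,'crop1.png')
ca=env.get_calibration('scene'); cb=env.get_calibration('side')
W=cloud(ca,a['d']); p=a['p'].astype(int); hsv=cv2.cvtColor(a['p'],cv2.COLOR_RGB2HSV)
# blocks: height band right of jig
def comps(W,m,tag,minn=25):
    n,l,s,ct=cv2.connectedComponentsWithStats(m.astype(np.uint8))
    for i in range(1,n):
        if s[i,4]<minn: continue
        q=W[l==i]; z=q[:,2]; 
        r=cv2.minAreaRect((q[:,:2]*1000).astype(np.float32))
        print(tag,ct[i].round(),s[i,4],'rect',np.round(r[0]),np.round(r[1]),round(r[2],1),'zmax %.3f med %.3f'%(z.max(),np.median(z)))
X,Y,Z=W[...,0],W[...,1],W[...,2]
ok=(a['d']>0)&(X>0.2)&(X<0.9)&(abs(Y)<0.6)
comps(W,ok&(Z>.019)&(Z<.15),'sc>19')
comps(W,ok&(Z>.040)&(Z<.15),'sc>40')
V=cloud(cb,b['d']); X,Y,Z=V[...,0],V[...,1],V[...,2]
ok=(b['d']>0)&(X>0.2)&(X<0.9)&(abs(Y)<0.6)
comps(V,ok&(Z>.019)&(Z<.15),'si>19')
comps(V,ok&(Z>.040)&(Z<.15),'si>40')
```

```text
sc>19 [294. 127.] 1011 rect [310. 498.] [204. 219.] 89.3 zmax 0.074 med 0.048
sc>19 [344. 135.] 318 rect [492. 547.] [93. 27.] 53.3 zmax 0.103 med 0.080
sc>19 [305. 155.] 351 rect [450. 382.] [102.  51.] 80.8 zmax 0.078 med 0.031
sc>19 [341. 156.] 173 rect [567. 441.] [20. 92.] 47.4 zmax 0.095 med 0.081
sc>19 [241. 219.] 4445 rect [524.   1.] [396. 205.] 1.6 zmax 0.076 med 0.026
sc>19 [354. 197.] 481 rect [726. 325.] [ 83. 117.] 11.1 zmax 0.048 med 0.035
sc>19 [164. 231.] 164 rect [ 434. -221.] [39. 53.] 83.7 zmax 0.029 med 0.025
sc>19 [122. 250.] 186 rect [ 420. -355.] [49. 43.] 76.6 zmax 0.030 med 0.025
sc>19 [138. 279.] 230 rect [ 549. -370.] [43. 51.] 2.9 zmax 0.029 med 0.025
sc>19 [230. 288.] 435 rect [ 745. -207.] [53. 54.] 10.0 zmax 0.053 med 0.048
sc>19 [141. 324.] 254 rect [ 674. -429.] [23. 86.] 34.7 zmax 0.029 med 0.024
sc>40 [292. 123.] 600 rect [254. 507.] [185. 107.] 89.0 zmax 0.055 med 0.049
sc>40 [344. 134.] 283 rect [492. 547.] [93. 27.] 53.3 zmax 0.103 med 0.082
sc>40 [316. 133.] 123 rect [394. 497.] [64. 23.] 47.9 zmax 0.074 med 0.062
sc>40 [306. 149.] 131 rect [44
[... 1326 characters left out ...]
 0.052 med 0.048
si>40 [241. 147.] 84 rect [ 742. -202.] [50. 53.] 6.9 zmax 0.051 med 0.046
si>40 [281. 176.] 352 rect [526. -70.] [ 30. 244.] 88.8 zmax 0.052 med 0.046
si>40 [272. 192.] 797 rect [520.  44.] [372.  37.] 16.1 zmax 0.074 med 0.049
si>40 [160. 225.] 173 rect [727. 327.] [ 83. 114.] 11.1 zmax 0.046 med 0.042
si>40 [184. 262.] 319 rect [566. 445.] [19. 89.] 46.9 zmax 0.093 med 0.089
si>40 [239. 264.] 260 rect [447. 385.] [68. 15.] 80.1 zmax 0.076 med 0.069
si>40 [184. 302.] 862 rect [490. 551.] [93. 23.] 54.5 zmax 0.099 med 0.088
si>40 [237. 307.] 382 rect [392. 500.] [65. 15.] 43.9 zmax 0.071 med 0.065
si>40 [295. 343.] 3921 rect [254. 509.] [182. 101.] 90.0 zmax 0.052 med 0.048
```

View pics/crop1.png

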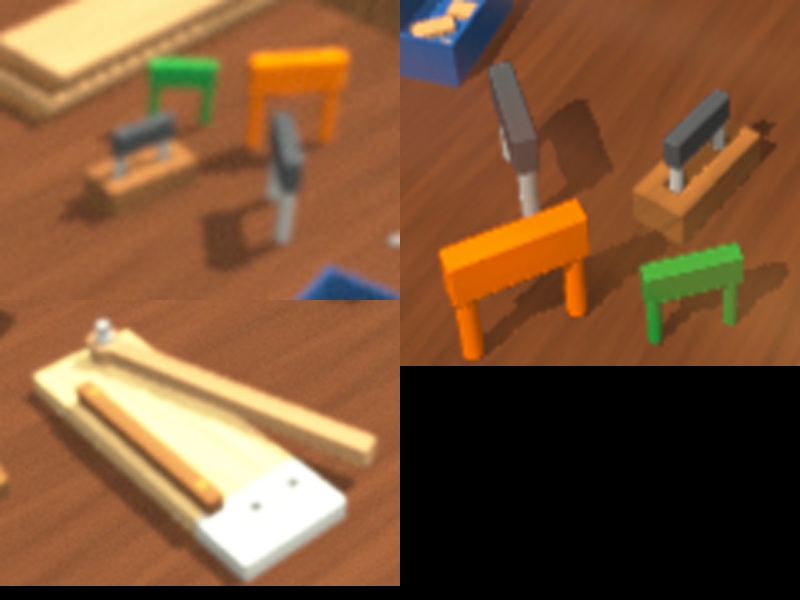

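The crop shows the grey clamp seated in the wooden block, bridge about 68 mm long. The free-standing grey one is about 92 mm and 95 mm tall. So the one meant is the one in the storage block, scene (305,150). Next: refine the jig frame and bar angle, and write the move planner.

```bash
cat >> h.py <<'E'
def down(phi):
    y=np.array([np.cos(phi),np.sin(phi),0]); z=np.array([0,0,-1.]); return R.from_matrix(np.stack([np.cross(y,z),y,z],1))
def phinow(s):
    y=rot(s['orientation']).as_matrix()[:,1]; return np.arctan2(y[1],y[0])
def plan(wps):
    "wps: (x,y,z,phi_deg,rows,closure); splits each leg evenly"
    s=env.get_state(); p0=np.array(s['tcp_pos']); R0=rot(s['orientation']); p=p0; f=np.degrees(phinow(s)); k=0
    print('from',p0.round(4),'phi %.1f'%f,'j',np.round(s['joint_pos'],2))
    for x,y,z,ph,n,c in wps:
        t=np.array([x,y,z]); d=(ph-f)
        if abs(np.linalg.norm(t-p))/n>.0625 or abs(d)/n>10.7: print('TOO FAST', np.linalg.norm(t-p)/n, d/n)
        for i in range(1,n+1):
            a=i/n; q=p+(t-p)*a; r=(R0.inv()*down(np.radians(f+d*a))).as_rotvec(degrees=True)
            print([r.round(1).tolist(),(R0.inv().apply(q-p0)*100).round(2).tolist(),c],end=',\n'); k+=1
        p,f=t,ph
    print('rows',k)
E
python3 - <<'E'
from h import *
for n in('scene','side'):
    a=np.load(n+'0.npz'); c=env.get_calibration(n); W=cloud(c,a['d']).reshape(-1,3); W=W[a['d'].ravel()>0]
    X,Y,Z=W.T
    m=(Z>.046)&(Z<.056)&(X>.36)&(X<.68)&(Y<-.04)&(Y>-.12); q=W[m]
    r=cv2.fitLine((q[:,:2]*1000).astype(np.float32),cv2.DIST_HUBER,0,.01,.01).ravel(); print(n,'fence dir deg',np.degrees(np.arctan2(r[1],r[0])),'mid',(q.min(0)+q.max(0))/2,q.mean(0))
    m=(Z>.058)&(Z<.08)&(X>.3)&(X<.42)&(abs(Y)<.06); print('pivot',W[m].mean(0),m.sum())
    m=(Z>.048)&(Z<.056)&(X>.40)&(X<.75)&(Y>0)&(Y<.2); q=W[m]
    r=cv2.fitLine((q[:,:2]*1000).astype(np.float32),cv2.DIST_HUBER,0,.01,.01).ravel(); print('bar dir',np.degrees(np.arctan2(r[1],r[0])),'pt',r[2:],'xmax',q[:,0].max(),q[:,1].max())
    m=(Z>.019)&(Z<.031)&(X>.3)&(X<.75)&(Y<.08)&(Y>-.14); print('board',cv2.minAreaRect((W[m][:,:2]*1000).astype(np.float32)))
c=env.get_calibration('scene'); print('holes',plane(c,np.array([259.6,272.5]),np.array([242.1,234.]),.025))
E
```

```text
scene fence dir deg -0.5306695 mid [ 0.52665594 -0.07205976  0.05011445] [ 0.535258   -0.07292516  0.04944004]
pivot [ 0.3624943  -0.00937127  0.06652441] 33
bar dir 16.94972 pt [560.8355   52.61191] xmax 0.7005682095174778 0.10642116493748999
board ((525.2412109375, -9.12548828125), (176.48634338378906, 393.3539733886719), 89.62150573730469)
side fence dir deg -0.35347447 mid [ 0.52691451 -0.06743742  0.04903259] [ 0.52125426 -0.06877732  0.04757725]
pivot [ 0.35883365 -0.00269208  0.06680822] 31
bar dir 17.33639 pt [544.49615   52.306442] xmax 0.6994746739221094 0.11197187899946248
board ((525.5812377929688, -7.096748352050781), (174.35081481933594, 392.6201477050781), 89.92121124267578)
holes [[ 0.66562073 -0.03598048  0.025     ]
 [ 0.66629187  0.01496665  0.025     ]]
```

Run:
```python
from h import *
plan([(.46,-.32,.30,0,7,255),(.46,-.32,.30,0,1,255)])
```

```text
from [ 0.2478 -0.5184  0.2305] phi -64.5 j [-1.26  0.31  0.05  1.3  -0.    1.43]
[[-0.1, -0.0, -9.2], [3.96, -1.25, -0.99], 255],
[[-0.1, -0.0, -18.4], [7.92, -2.5, -1.98], 255],
[[-0.1, -0.0, -27.6], [11.87, -3.75, -2.97], 255],
[[-0.1, -0.0, -36.8], [15.83, -5.01, -3.96], 255],
[[-0.1, -0.1, -46.0], [19.79, -6.26, -4.95], 255],
[[-0.1, -0.1, -55.2], [23.75, -7.51, -5.94], 255],
[[-0.1, -0.1, -64.5], [27.7, -8.76, -6.93], 255],
[[-0.1, -0.1, -64.5], [27.7, -8.76, -6.93], 255],
rows 8
```

Call:
{"fn": "carry_out", "kwargs": {
  "steps": [
    [[0, 0, -9.2], [4, -1.25, -1], 255],
    [[0, 0, -18.4], [7.9, -2.5, -2], 255],
    [[0, 0, -27.6], [11.9, -3.75, -3], 255],
    [[0, 0, -36.8], [15.8, -5, -4], 255],
    [[0, 0, -46], [19.8, -6.25, -5], 255],
    [[0, 0, -55.2], [23.7, -7.5, -5.9], 255],
    [[0, 0, -64.5], [27.7, -8.8, -6.9], 255],
    [[0, 0, -64.5], [27.7, -8.8, -6.9], 255]
  ]
}}

```text
clock: 1.1
tcp_pos: [0.4617, -0.3181, 0.3006]
orientation: [0.0, 0.705, 0.709, 0.0]
wrist_force: [-0.3, 0.2, 0.1]
finger_gap: 0.0001
grip_force: 0.0
```

Run:
```python
from h import *
p,d,c=shot('wrist'); save(p,'w1.png'); np.savez('w1',p=p,d=d); print(c)
W=cloud(c,d); m=(d>0)&(W[...,2]>.015)&(W[...,2]<.035)
n,l,s,ct=cv2.connectedComponentsWithStats(m.astype(np.uint8))
for i in range(1,n):
    if s[i,4]>200:
        q=W[(l==i)&(W[...,2]>.02)]; print(ct[i].round(),s[i],cv2.minAreaRect((q[:,:2]*1000).astype(np.float32)),np.median(q[:,2]))
plan([(.60,-.02,.30,0,6,255),(.60,-.02,.30,0,2,255)])
```

```text
{'fx': 284.33923811343647, 'fy': 284.33923811343647, 'cx': 256.8541035965115, 'cy': 193.55094245656005, 'origin': array([ 0.4612254 , -0.24167223,  0.44267774]), 'orientation': array([ 0.98858797, -0.15060322, -0.00129277,  0.00329074])}
[448.  78.] [437  54  32  47 571] ((732.298828125, -205.0838623046875), (35.297523498535156, 56.95660400390625), 8.018579483032227) 0.02459128342701883
[236.  88.] [ 217   72   39   34 1056] ((432.68560791015625, -220.31790161132812), (38.00993728637695, 50.05754852294922), 82.33851623535156) 0.024493347315253544
[229. 181.] [214 163  31  37 817] ((420.1558837890625, -353.891357421875), (50.21904754638672, 37.92887878417969), 76.05264282226562) 0.024555441446319715
[312. 191.] [299 175  26  33 820] ((547.6756591796875, -368.7827453613281), (37.67829895019531, 50.2974967956543), 3.9852092266082764) 0.024566209460001154
[387. 225.] [368 194  36  55 759] ((674.8607788085938, -427.748291015625), (21.460657119750977, 84.47160339355469), 32.76593780517578) 0.023605372683739245
[ 39. 337.] [ 14 329  45  19 372] ((61.190147399902344, -649.0391235351562), (18.899858474731445, 65.86188507080078), 71.14439392089844) 0.027794548135194802
from [ 0.4606 -0.3191  0.3001] phi 0.1 j [-0.75  0.28  0.16  1.46 -0.    0.82]
[[-0.0, 0.0, 0.0], [4.98, 2.34, 0.0], 255],
[[-0.0, 0.0, 0.0], [9.96, 4.67, 0.0], 255],
[[-0.0, 0.0, 0.1], [14.94, 7.01, 0.0], 255],
[[-0.0, 0.0, 0.1], [19.91, 9.34, 0.0], 255],
[[-0.0, 0.0, 0.1], [24.89, 11.68, 0.0], 255],
[[-0.0, 0.0, 0.1], [29.87, 14.01, 0.0], 255],
[[-0.0, 0.0, 0.1], [29.87, 14.01, 0.0], 255],
[[-0.0, 0.0, 0.1], [29.87, 14.01, 0.0], 255],
rows 8
```

View pics/w1.png

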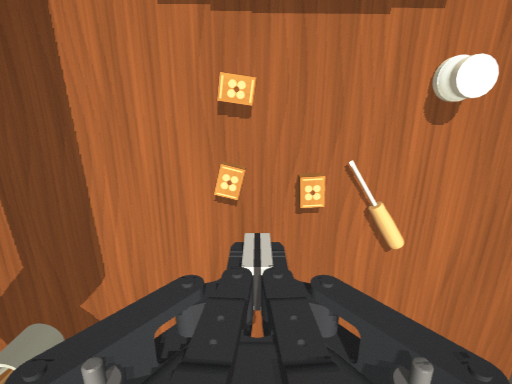

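The wrist view shows three blocks at (236,88), (229,181) and (312,191), the jar at (465,78) and the awl at (380,205). Block sizes come out at 38×50 mm, as they should. Next is the jig.

Call:
{"fn": "carry_out", "kwargs": {
  "steps": [
    [[0, 0, 0], [5, 2.3, 0], 255],
    [[0, 0, 0], [10, 4.7, 0], 255],
    [[0, 0, 0], [14.9, 7, 0], 255],
    [[0, 0, 0], [19.9, 9.3, 0], 255],
    [[0, 0, 0], [24.9, 11.7, 0], 255],
    [[0, 0, 0], [29.9, 14, 0], 255],
    [[0, 0, 0], [29.9, 14, 0], 255],
    [[0, 0, 0], [29.9, 14, 0], 255]
  ]
}}

```text
clock: 2.15
tcp_pos: [0.5992, -0.0219, 0.2996]
orientation: [-0.0, 0.707, 0.707, -0.001]
wrist_force: [-0.8, -1.3, -0.7]
finger_gap: 0.0002
grip_force: 0.0
```

Run:
```python
from h import *
p,d,c=shot('wrist'); save(p,'w2.png'); np.savez('w2',p=p,d=d)
W=cloud(c,d); X,Y,Z=W[...,0],W[...,1],W[...,2]
print('valid',(d>0).mean())
m=(Z>.044)&(Z<.056)&(X>.36)&(X<.72)&(Y<-.02)&(Y>-.12)
print('fence',cv2.minAreaRect((W[m][:,:2]*1000).astype(np.float32)),m.sum())
m=(Z>.044)&(Z<.056)&(X>.42)&(X<.74)&(Y>0)&(Y<.2)
print('bar',cv2.minAreaRect((W[m][:,:2]*1000).astype(np.float32)),m.sum())
# holes: dark spots at bracket
hs=cv2.cvtColor(p,cv2.COLOR_RGB2GRAY); m=(d>0)&(X>.63)&(X<.70)&(Y>-.06)&(Y<.05)&(hs<90)&(Z<.04)
n,l,s,ct=cv2.connectedComponentsWithStats(m.astype(np.uint8))
for i in range(1,n):
    if s[i,4]>15: print('hole',ct[i],s[i],plane(c,ct[i][0],ct[i][1],.025))
plan([(.68,.044,.30,0,2,255),(.68,.044,.036,0,5,255),(.68,.044,.036,0,1,255)])
```

```text
valid 0.9962158203125
fence ((502.54803466796875, -66.62572479248047), (54.27750015258789, 294.6913146972656), 81.48214721679688) 2603
bar ((558.6376953125, 54.192100524902344), (295.5553283691406, 23.997146606445312), 17.182279586791992) 4266
hole [300.91814947 111.49466192] [278 109  47   6 281] [0.661288   0.04565329 0.025     ]
hole [302.5 132. ] [299 128   8   9  72] [0.66490044 0.01732951 0.025     ]
hole [300.57446809 166.55319149] [297 164   8   6  47] [ 0.66450286 -0.03320856  0.025     ]
from [ 0.5991 -0.0224  0.2998] phi -0.1 j [-0.17  0.36  0.28  1.49 -0.    1.4 ]
[[-0.1, 0.0, -0.0], [3.33, 4.04, -0.01], 255],
[[-0.1, 0.0, -0.1], [6.65, 8.08, -0.03], 255],
[[-0.1, 0.0, -0.1], [6.65, 8.08, 5.25], 255],
[[-0.1, 0.0, -0.1], [6.65, 8.09, 10.53], 255],
[[-0.1, 0.0, -0.1], [6.66, 8.09, 15.81], 255],
[[-0.1, 0.0, -0.1], [6.66, 8.1, 21.09], 255],
[[-0.1, 0.0, -0.1], [6.66, 8.11, 26.37], 255],
[[-0.1, 0.0, -0.1], [6.66, 8.11, 26.37], 255],
rows 8
```

View pics/w2.png

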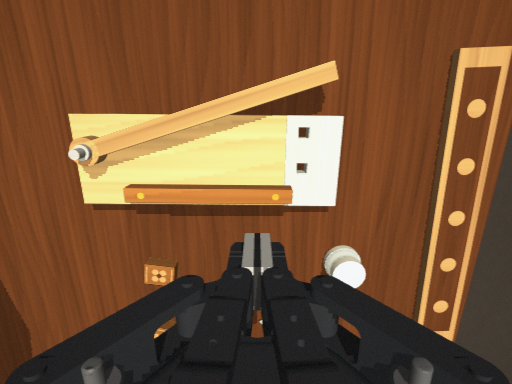

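The wrist view shows the two bracket holes at (303,132) and (300,167), the pivot at (80,153) and the bar end at (335,70). That puts the jig origin at about (0.550, -0.0075) with yaw -0.4°.

Call:
{"fn": "carry_out", "kwargs": {
  "steps": [
    [[0, 0, 0], [3.3, 4, 0], 255],
    [[0, 0, 0], [6.6, 8.1, 0], 255],
    [[0, 0, 0], [6.6, 8.1, 5.3], 255],
    [[0, 0, 0], [6.6, 8.1, 10.5], 255],
    [[0, 0, 0], [6.6, 8.1, 15.8], 255],
    [[0, 0, 0], [6.6, 8.1, 21.1], 255],
    [[0, 0, 0], [6.6, 8.1, 26.2], 255],
    [[0, 0, 0], [6.6, 8.1, 26.2], 255]
  ]
}}

```text
clock: 3.2
tcp_pos: [0.6762, 0.0431, 0.0336]
orientation: [-0.004, 0.708, 0.706, -0.004]
wrist_force: [-0.5, 0.3, -0.0]
finger_gap: -0.0001
grip_force: 0.0
```

Run:
```python
from h import *
P=np.array([360.,-6.2]); w=[]
for i,(th) in enumerate([.42,.51,.60,.69,.78,.87,.915,.915]):
    a=th-.007; u=np.array([np.cos(a),np.sin(a)]); n=np.array([-u[1],u[0]])
    q=(P+318*u-25*n)/1000; w.append((q[0],q[1],.037,0,1,255))
plan(w)
```

```text
from [0.6762 0.0431 0.0336] phi -0.1 j [-0.05  0.63  0.05  1.   -0.    1.52]
[[-0.6, -0.0, -0.1], [5.54, -1.5, -0.32], 255],
[[-0.6, -0.0, -0.1], [8.2, -2.57, -0.31], 255],
[[-0.6, -0.0, -0.1], [10.76, -3.88, -0.3], 255],
[[-0.6, -0.0, -0.1], [13.19, -5.41, -0.28], 255],
[[-0.6, -0.0, -0.1], [15.47, -7.15, -0.26], 255],
[[-0.6, -0.0, -0.1], [17.59, -9.09, -0.24], 255],
[[-0.6, -0.0, -0.1], [18.58, -10.13, -0.23], 255],
[[-0.6, -0.0, -0.1], [18.58, -10.13, -0.23], 255],
rows 8
```

Call:
{"fn": "carry_out", "kwargs": {
  "steps": [
    [[0, 0, 0], [5.5, -1.5, -0.3], 255],
    [[0, 0, 0], [8.2, -2.6, -0.3], 255],
    [[0, 0, 0], [10.8, -3.9, -0.3], 255],
    [[0, 0, 0], [13.2, -5.4, -0.3], 255],
    [[0, 0, 0], [15.5, -7.2, -0.3], 255],
    [[0, 0, 0], [17.6, -9.1, -0.3], 255],
    [[0, 0, 0], [18.6, -10.1, -0.3], 255],
    [[0, 0, 0], [18.6, -10.1, -0.3], 255]
  ]
}}

```text
clock: 4.2
tcp_pos: [0.5806, 0.2313, 0.0436]
orientation: [0.001, 0.707, 0.707, 0.001]
wrist_force: [0.6, -0.5, 0.6]
finger_gap: -0.0001
grip_force: 0.1
```

Run:
```python
from h import *
p,d,c=shot('side'); W=cloud(c,d); X,Y,Z=W[...,0],W[...,1],W[...,2]
m=(d>0)&(Z>.044)&(Z<.056)&(X>.38)&(X<.62)&(Y>.03)&(Y<.3); q=(W[m][:,:2]*1000).astype(np.float32)
r=cv2.fitLine(q,cv2.DIST_HUBER,0,.01,.01).ravel(); print('bar dir',np.degrees(np.arctan2(r[1],r[0])),m.sum(),q.max(0))
plan([(.54,.10,.26,0,4,0),(.46,-.16,.26,-7.7,4,0)])
```

```text
bar dir 51.174717 657 [592.2259  279.55746]
from [0.5809 0.2309 0.043 ] phi 0.0 j [ 0.25  0.52 -0.12  0.93 -0.    1.82]
TOO FAST 0.06418462553158204 -0.006099762810391199
[[0.2, -0.0, 0.0], [-3.27, -1.01, -5.43], 0],
[[0.2, -0.0, 0.0], [-6.54, -2.02, -10.86], 0],
[[0.2, -0.0, 0.0], [-9.81, -3.02, -16.29], 0],
[[0.2, -0.0, 0.0], [-13.08, -4.03, -21.72], 0],
TOO FAST 0.06800735254367722 -1.925
[[0.2, -0.0, 1.9], [-19.58, -6.04, -21.73], 0],
[[0.2, -0.0, 3.9], [-26.08, -8.04, -21.74], 0],
[[0.2, -0.0, 5.8], [-32.57, -10.04, -21.75], 0],
[[0.2, -0.1, 7.7], [-39.07, -12.04, -21.76], 0],
rows 8
```

Bar is now at about 0.90 rad. On to block A, with the gripper open.

Run:
```python
from h import *
plan([(.565,.19,.085,0,1,0),(.435,-.17,.16,-7,7,0)])
```

```text
from [0.5809 0.2309 0.043 ] phi 0.0 j [ 0.25  0.52 -0.12  0.93 -0.    1.82]
[[0.2, -0.0, 0.0], [-4.09, -1.58, -4.21], 0],
[[0.2, -0.0, 1.0], [-9.23, -3.44, -5.29], 0],
[[0.2, -0.0, 2.0], [-14.37, -5.29, -6.37], 0],
[[0.2, -0.0, 3.0], [-19.51, -7.15, -7.45], 0],
[[0.2, -0.0, 4.0], [-24.66, -9.01, -8.53], 0],
[[0.2, -0.0, 5.0], [-29.8, -10.86, -9.61], 0],
[[0.2, -0.0, 6.0], [-34.94, -12.72, -10.69], 0],
[[0.2, -0.1, 7.0], [-40.08, -14.57, -11.77], 0],
rows 8
```

Call:
{"fn": "carry_out", "kwargs": {
  "steps": [
    [[0, 0, 0], [-4.1, -1.6, -4.2], 255],
    [[0, 0, 1], [-9.2, -3.4, -5.3], 0],
    [[0, 0, 2], [-14.4, -5.3, -6.4], 0],
    [[0, 0, 3], [-19.5, -7.2, -7.5], 0],
    [[0, 0, 4], [-24.7, -9, -8.5], 0],
    [[0, 0, 5], [-29.8, -10.9, -9.6], 0],
    [[0, 0, 6], [-34.9, -12.7, -10.7], 0],
    [[0, 0, 7], [-40.1, -14.6, -11.8], 0]
  ]
}}

```text
clock: 5.25
tcp_pos: [0.4336, -0.1729, 0.1602]
orientation: [0.001, 0.749, 0.662, 0.0]
wrist_force: [0.6, 0.2, -0.1]
finger_gap: 0.0851
grip_force: 0.0
```

```bash
cat >> h.py <<'E'
def blocks(W,d,lo=.015,hi=.035,mn=200):
    m=(d>0)&(W[...,2]>lo)&(W[...,2]<hi)
    n,l,s,ct=cv2.connectedComponentsWithStats(m.astype(np.uint8))
    for i in range(1,n):
        if s[i,4]>mn:
            q=W[(l==i)&(W[...,2]>lo+.005)]; r=cv2.minAreaRect((q[:,:2]*1000).astype(np.float32)); print(ct[i].round(),s[i,4],np.round(r[0],1),np.round(r[1],1),round(r[2],1),'z %.4f'%np.median(q[:,2]))
E
python3 - <<'E'
from h import *
p,d,c=shot('wrist'); blocks(cloud(c,d),d)
plan([(.4327,-.2203,.12,-7.7,2,0),(.4327,-.2203,.006,-7.7,4,0),(.4327,-.2203,.006,-7.7,2,0)])
E
```

```text
[288.  44.] 25358 [503.8 -48.8] [ 88.  347.8] 89.6 z 0.0244
[261. 225.] 1674 [ 433. -220.] [38.4 49.8] 82.4 z 0.0245
[264. 321.] 929 [ 421.9 -347.7] [39.5 38.1] 76.1 z 0.0245
from [ 0.4327 -0.1789  0.1616] phi -7.4 j [-0.56  0.14 -0.35  1.07 -0.    1.14]
[[0.2, 0.3, 0.1], [-2.04, 0.26, 2.09], 0],
[[0.2, 0.3, 0.3], [-4.08, 0.53, 4.19], 0],
[[0.2, 0.3, 0.3], [-4.07, 0.52, 7.04], 0],
[[0.2, 0.3, 0.3], [-4.05, 0.51, 9.89], 0],
[[0.2, 0.3, 0.3], [-4.03, 0.5, 12.74], 0],
[[0.2, 0.3, 0.3], [-4.02, 0.5, 15.59], 0],
[[0.2, 0.3, 0.3], [-4.02, 0.5, 15.59], 0],
[[0.2, 0.3, 0.3], [-4.02, 0.5, 15.59], 0],
rows 8
```

Call:
{"fn": "carry_out", "kwargs": {
  "steps": [
    [[0, 0, 0], [-2, 0.3, 2], 0],
    [[0, 0, 0], [-4, 0.5, 4.2], 0],
    [[0, 0, 0], [-4, 0.5, 9.8], 0],
    [[0, 0, 0], [-4, 0.5, 15.3], 0],
    [[0, 0, 0], [-4, 0.5, 15.3], 0],
    [[0, 0, 0], [-4, 0.5, 15.3], 255],
    [[0, 0, 0], [-4, 0.5, 15.3], 255],
    [[0, 0, 0], [-4, 0.5, 15.3], 255]
  ],
  "force": 40
}}

```text
clock: 6.3
tcp_pos: [0.4359, -0.2118, 0.0089]
orientation: [0.003, 0.749, 0.663, 0.0]
wrist_force: [-0.6, -0.0, 7.3]
finger_gap: 0.0494
grip_force: 41.7
```

```bash
cat >> h.py <<'E'
J=np.array([.550,-.0075]); JY=-.4
def jig(x,y):
    a=np.radians(JY); return J+np.array([x*np.cos(a)-y*np.sin(a),x*np.sin(a)+y*np.cos(a)])/1000
E
python3 - <<'E'
from h import *
x,y=jig(-100,-22); print(x,y)
plan([(.4327,-.2203,.10,-7.7,2,255),(x,y,.10,JY,4,255),(x,y,.055,JY,1,255),(x,y,.055,JY,1,255)])
E
```

```text
0.4498488492029054 -0.02880133784572253
from [ 0.4359 -0.2118  0.0089] phi -7.0 j [-0.62  0.33 -0.53  0.7  -0.    1.07]
[[0.3, 0.2, 0.4], [-0.45, -0.09, -4.55], 255],
[[0.3, 0.2, 0.7], [-0.91, -0.18, -9.1], 255],
[[0.3, 0.2, -1.1], [3.89, -0.33, -9.12], 255],
[[0.3, 0.2, -2.9], [8.7, -0.48, -9.13], 255],
[[0.3, 0.2, -4.7], [13.5, -0.64, -9.15], 255],
[[0.2, 0.2, -6.6], [18.31, -0.79, -9.16], 255],
[[0.2, 0.2, -6.6], [18.32, -0.81, -4.66], 255],
[[0.2, 0.2, -6.6], [18.32, -0.81, -4.66], 255],
rows 8
```

Run:
```python
from h import *
x,y=jig(-100,-16); print(x,y)
plan([(.4359,-.2118,.09,-7.0,2,255),(x,y,.09,JY,4,255),(x,y,.09,JY,2,255)])
```

```text
0.44989073676469316 -0.02280148406149016
from [ 0.4359 -0.2118  0.0089] phi -7.0 j [-0.62  0.33 -0.53  0.7  -0.    1.07]
[[0.3, 0.2, 0.0], [-0.01, 0.02, -4.05], 255],
[[0.3, 0.2, 0.0], [-0.02, 0.04, -8.1], 255],
[[0.3, 0.2, -1.6], [4.71, -0.19, -8.12], 255],
[[0.3, 0.2, -3.3], [9.44, -0.41, -8.13], 255],
[[0.3, 0.2, -4.9], [14.17, -0.64, -8.15], 255],
[[0.2, 0.2, -6.6], [18.91, -0.86, -8.16], 255],
[[0.2, 0.2, -6.6], [18.91, -0.86, -8.16], 255],
[[0.2, 0.2, -6.6], [18.91, -0.86, -8.16], 255],
rows 8
```

Call:
{"fn": "carry_out", "kwargs": {
  "steps": [
    [[0, 0, 0], [0, 0, -4], 255],
    [[0, 0, 0], [0, 0, -8.1], 255],
    [[0, 0, -1.6], [4.7, -0.2, -8.1], 255],
    [[0, 0, -3.3], [9.4, -0.4, -8.1], 255],
    [[0, 0, -4.9], [14.2, -0.6, -8.1], 255],
    [[0, 0, -6.6], [18.9, -0.9, -8.1], 255],
    [[0, 0, -6.6], [18.9, -0.9, -8.1], 255],
    [[0, 0, -6.6], [18.9, -0.9, -8.1], 255]
  ]
}}

```text
clock: 7.3
tcp_pos: [0.4487, -0.0219, 0.0884]
orientation: [0.001, 0.709, 0.705, 0.0]
wrist_force: [0.4, -0.0, -0.3]
finger_gap: 0.0489
grip_force: 42.3
```

Run:
```python
from h import *
p,d,c=shot('wrist'); np.savez('w3',p=p,d=d); save(p,'w3.png'); s=env.get_state(); print(s['finger_gap'],s['tcp_pos'])
x,y=jig(-100,-16)
plan([(x,y,.036,JY,2,255),(x,y,.036,JY,2,255),(x,y,.036,JY,2,0),(x,y,.09,JY,2,0)])
```

```text
0.04899684498505609 [ 0.4485522  -0.02235607  0.08810024]
from [ 0.4486 -0.0224  0.0881] phi -0.4 j [-0.23  0.17 -0.51  0.89 -0.    1.35]
[[0.1, 0.0, 0.0], [-0.02, 0.06, 2.61], 255],
[[0.1, 0.0, 0.0], [-0.04, 0.12, 5.21], 255],
[[0.1, 0.0, 0.0], [-0.04, 0.12, 5.21], 255],
[[0.1, 0.0, 0.0], [-0.04, 0.12, 5.21], 255],
[[0.1, 0.0, 0.0], [-0.04, 0.12, 5.21], 0],
[[0.1, 0.0, 0.0], [-0.04, 0.12, 5.21], 0],
[[0.1, 0.0, 0.0], [-0.04, 0.13, 2.51], 0],
[[0.1, 0.0, 0.0], [-0.04, 0.13, -0.19], 0],
rows 8
```

View pics/w3.png

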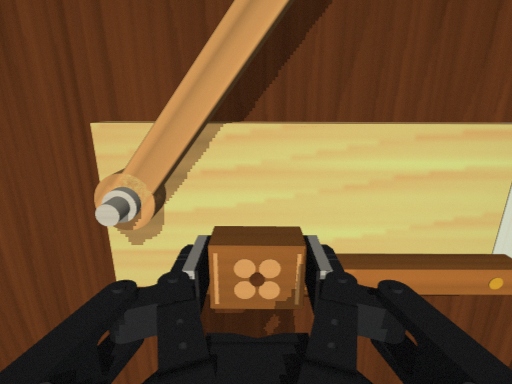

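Block A is held straight at (257,268). Lowering and releasing.

Call:
{"fn": "carry_out", "kwargs": {
  "steps": [
    [[0, 0, 0], [0, 0.1, 2.6], 255],
    [[0, 0, 0], [0, 0.1, 5.2], 255],
    [[0, 0, 0], [0, 0.1, 5.2], 255],
    [[0, 0, 0], [0, 0.1, 5.2], 255],
    [[0, 0, 0], [0, 0.1, 5.2], 0],
    [[0, 0, 0], [0, 0.1, 5.2], 0],
    [[0, 0, 0], [0, 0.1, 5.2], 0],
    [[0, 0, 0], [0, 0.1, 1], 0]
  ]
}}

```text
clock: 8.35
tcp_pos: [0.4462, -0.021, 0.0755]
orientation: [-0.003, 0.709, 0.705, -0.002]
wrist_force: [0.2, -0.2, -0.3]
finger_gap: 0.0853
grip_force: 0.0
```

Run:
```python
from h import *
print(env.get_state()['wrist_force'])
plan([(.45,-.06,.11,0,1,0),(.42,-.354,.11,76,7,0)])
```

```text
[ 0.19901256 -0.17479064 -0.34069244]
from [ 0.4462 -0.021   0.0755] phi -0.4 j [-0.23  0.19 -0.53  0.86 -0.    1.35]
[[-0.4, -0.1, -0.4], [-3.89, 0.38, -3.46], 0],
TOO FAST 0.04221809264922772 10.857142857142858
[[-0.3, -0.1, -11.2], [-8.09, -0.02, -3.46], 0],
[[-0.3, -0.1, -22.1], [-12.3, -0.43, -3.46], 0],
[[-0.3, -0.2, -32.9], [-16.5, -0.83, -3.47], 0],
[[-0.3, -0.2, -43.8], [-20.7, -1.23, -3.47], 0],
[[-0.3, -0.2, -54.6], [-24.9, -1.63, -3.47], 0],
[[-0.3, -0.3, -65.5], [-29.11, -2.04, -3.48], 0],
[[-0.3, -0.3, -76.4], [-33.31, -2.44, -3.48], 0],
rows 8
```

Call:
{"fn": "carry_out", "kwargs": {
  "steps": [
    [[0, 0, -9.5], [-3.9, 0.4, -4.5], 0],
    [[0, 0, -19], [-8.1, 0, -4.5], 0],
    [[0, 0, -28.5], [-12.3, -0.4, -4.5], 0],
    [[0, 0, -38], [-16.5, -0.8, -4.5], 0],
    [[0, 0, -48], [-22, -1.2, -4.5], 0],
    [[0, 0, -57.5], [-27.7, -1.7, -4.5], 0],
    [[0, 0, -67], [-33.3, -2.3, -4.5], 0],
    [[0, 0, -76.4], [-33.3, -2.4, -4.5], 0]
  ]
}}

```text
clock: 9.35
tcp_pos: [0.4225, -0.3589, 0.1223]
orientation: [0.001, 0.121, 0.993, -0.001]
wrist_force: [-0.5, 1.2, -0.3]
finger_gap: 0.0854
grip_force: 0.0
```

Run:
```python
from h import *
p,d,c=shot('wrist'); blocks(cloud(c,d),d)
p,d,c=shot('scene'); W=cloud(c,d); blocks(W,d,mn=80); blocks(W,d,.042,.056,80)
plan([(.42,-.354,.008,76,4,0),(.42,-.354,.008,76,2,0),(.42,-.354,.008,76,2,255)])
```

```text
[261. 189.] 2417 [ 419.8 -354.1] [49.9 37.5] 76.2 z 0.0245
[276. 308.] 1796 [ 547.5 -369.2] [38.9 50.3] 3.4 z 0.0246
[217.  17.] 94 [-1249.2  1226.1] [308.2  44.3] 89.1 z 0.0265
[297.  26.] 271 [-678.5 1501.7] [632.3 310.4] 50.9 z 0.0277
[118.  43.] 140 [-1247.8   450.5] [ 34.6 287. ] 2.4 z 0.0266
[426.  70.] 639 [ 228.6 1433.2] [933.  241.7] 14.2 z 0.0272
[12. 71.] 95 [-1242.3  -196.9] [ 41.9 130.4] 1.7 z 0.0265
[260.  87.] 269 [-147.1  677.6] [131.  132.4] 53.0 z 0.0215
[304. 127.] 395 [253.2 610.6] [430.4 109.9] 89.4 z 0.0253
[158. 157.] 228 [ 74.9 -14.8] [171.9  58.8] 71.2 z 0.0271
[305. 158.] 237 [451.  382.4] [105.   47.9] 79.5 z 0.0286
[243. 223.] 3066 [524.8  84.1] [359.9 394.3] 89.8 z 0.0247
[356. 192.] 130 [698.5 347.8] [107.8  49.8] 62.7 z 0.0270
[353. 206.] 162 [756.3 309.6] [131.2  66.5] 62.5 z 0.0277
[122. 251.] 201 [ 419.4 -354.7] [49.2 44.3] 76.5 z 0.0249
[138. 279.] 248 [ 546.9 -370.5] [49.9 42.5] 89.6 z 0.0247
[231. 296.] 143 [ 755.2 -211.4] [56.5 32.5] 61.6 z 0.0253
[141. 324.] 314 [ 675.5 -428.7] [22.5 85.6] 32.1 z 0.0235
[280. 335.] 135 [0. 0.] [0. 0.] 0.0 z nan

[... 505 characters left out ...]
0.0478
[216. 201.] 143 [448.5 -33. ] [37.8 51.9] 87.1 z 0.0496
[223. 220.] 463 [527.  -72.8] [245.3  24.9] 0.1 z 0.0496
[230. 284.] 288 [ 744.5 -204.1] [49.4 52.3] 53.6 z 0.0495
from [ 0.4223 -0.3554  0.122 ] phi 76.0 j [-0.85  0.33 -0.21  1.03 -0.   -0.6 ]
[[0.0, -0.0, -0.0], [0.06, 0.02, 2.85], 0],
[[0.0, -0.0, -0.0], [0.12, 0.04, 5.7], 0],
[[0.0, -0.0, -0.0], [0.19, 0.06, 8.55], 0],
[[0.0, -0.0, -0.0], [0.25, 0.07, 11.4], 0],
[[0.0, -0.0, -0.0], [0.25, 0.07, 11.4], 0],
[[0.0, -0.0, -0.0], [0.25, 0.07, 11.4], 0],
[[0.0, -0.0, -0.0], [0.25, 0.07, 11.4], 255],
[[0.0, -0.0, -0.0], [0.25, 0.07, 11.4], 255],
rows 8
  return _methods._mean(a, axis=axis, dtype=dtype,
  ret = ret.dtype.type(ret / rcount)
```

Call:
{"fn": "carry_out", "kwargs": {
  "steps": [
    [[0, 0, 0], [0.1, 0, 2.9], 0],
    [[0, 0, 0], [0.1, 0, 5.7], 0],
    [[0, 0, 0], [0.2, 0, 8.6], 0],
    [[0, 0, 0], [0.2, 0, 11.4], 0],
    [[0, 0, 0], [0.2, 0, 11.4], 0],
    [[0, 0, 0], [0.2, 0, 11.4], 255],
    [[0, 0, 0], [0.2, 0, 11.4], 255],
    [[0, 0, 0], [0.2, 0, 11.4], 255]
  ]
}}

```text
clock: 10.45
tcp_pos: [0.4219, -0.355, 0.0101]
orientation: [0.001, 0.122, 0.993, -0.001]
wrist_force: [-0.4, 0.9, 5.8]
finger_gap: 0.0491
grip_force: 42.4
```

Run:
```python
from h import *
x,y=jig(-15,-22); s=env.get_state(); a=s['tcp_pos']
plan([(a[0],a[1],.09,76,1,255),(x,y,.11,JY,7,255)])
```

```text
from [ 0.4219 -0.355   0.0101] phi 76.0 j [-0.85  0.43 -0.36  0.77  0.   -0.6 ]
TOO FAST 0.0799317219930699 -0.02546228827110042
[[-0.1, 0.2, 0.0], [-0.02, -0.01, -7.99], 255],
TOO FAST 0.0493141873303876 -10.914285714285715
[[-0.1, 0.2, 10.9], [-0.47, 4.89, -8.29], 255],
[[-0.1, 0.2, 21.9], [-0.91, 9.79, -8.58], 255],
[[-0.1, 0.2, 32.8], [-1.35, 14.69, -8.87], 255],
[[-0.0, 0.2, 43.7], [-1.8, 19.6, -9.16], 255],
[[-0.0, 0.2, 54.6], [-2.24, 24.5, -9.46], 255],
[[0.0, 0.2, 65.5], [-2.68, 29.4, -9.75], 255],
[[0.0, 0.2, 76.4], [-3.13, 34.31, -10.04], 255],
rows 8
```

Call:
{"fn": "carry_out", "kwargs": {
  "steps": [
    [[0, 0, 9], [0, 0, -6], 255],
    [[0, 0, 19], [-0.5, 4.9, -8.5], 255],
    [[0, 0, 29], [-0.9, 9.8, -8.8], 255],
    [[0, 0, 39], [-1.4, 14.7, -9.2], 255],
    [[0, 0, 49], [-1.8, 19.6, -9.5], 255],
    [[0, 0, 59], [-2.2, 24.5, -9.8], 255],
    [[0, 0, 68], [-2.7, 29.4, -10], 255],
    [[0, 0, 76.4], [-3, 33.8, -10], 255]
  ]
}}

```text
clock: 11.45
tcp_pos: [0.5324, -0.0317, 0.1092]
orientation: [0.001, 0.711, 0.703, 0.0]
wrist_force: [0.1, 0.2, -0.7]
finger_gap: 0.0491
grip_force: 42.0
```

Call:
{"fn": "carry_out", "kwargs": {
  "steps": [
    [[0, 0, 0], [0, 0, 0], 255],
    [[0, 0, 0], [0, 0, 1], 255],
    [[0, 0, 0], [0, 0, 2], 255],
    [[0, 0, 0], [0, 0, 2], 255],
    [[0, 0, 0], [0, 0, 2], 255],
    [[0, 0, 0], [0, 0, 2], 255],
    [[0, 0, 0], [0, 0, 2], 255],
    [[0, 0, 0], [0, 0, 2], 255]
  ]
}}

```text
clock: 12.45
tcp_pos: [0.5316, -0.0332, 0.0885]
orientation: [0.0, 0.709, 0.705, 0.0]
wrist_force: [0.4, 0.5, -0.8]
finger_gap: 0.0487
grip_force: 42.0
```

Run:
```python
from h import *
x,y=jig(-15,-27); s=env.get_state(); a=s['tcp_pos']; print(s['finger_gap'])
z=.0365
plan([(x,y,a[2]-.01,JY,1,255),(x,y,z,JY,2,255),(x,y,z,JY,1,255),(x,y,z,JY,3,0),(x,y,.08,JY,1,0)])
```

```text
0.04868979249485197
from [ 0.5316 -0.0332  0.0885] phi -0.4 j [-0.21  0.32 -0.31  0.94 -0.    1.36]
[[0.0, 0.0, 0.0], [-0.11, 0.32, 1.0], 255],
[[0.0, 0.0, 0.0], [-0.11, 0.32, 3.1], 255],
[[0.0, 0.0, 0.0], [-0.11, 0.32, 5.2], 255],
[[0.0, 0.0, 0.0], [-0.11, 0.32, 5.2], 255],
[[0.0, 0.0, 0.0], [-0.11, 0.32, 5.2], 0],
[[0.0, 0.0, 0.0], [-0.11, 0.32, 5.2], 0],
[[0.0, 0.0, 0.0], [-0.11, 0.32, 5.2], 0],
[[0.0, 0.0, 0.0], [-0.11, 0.32, 0.85], 0],
rows 8
```

Call:
{"fn": "carry_out", "kwargs": {
  "steps": [
    [[0, 0, 0], [-0.1, 0.5, 1], 255],
    [[0, 0, 0], [-0.1, 0.5, 3.1], 255],
    [[0, 0, 0], [-0.1, 0.5, 5.2], 255],
    [[0, 0, 0], [-0.1, 0.5, 5.2], 255],
    [[0, 0, 0], [-0.1, 0.5, 5.2], 50],
    [[0, 0, 0], [-0.1, 0.5, 5.2], 50],
    [[0, 0, 0], [-0.1, 0.5, 5.2], 50],
    [[0, 0, 0], [-0.1, 0.5, 0], 50]
  ]
}}

```text
clock: 13.45
tcp_pos: [0.5332, -0.0336, 0.0854]
orientation: [-0.003, 0.709, 0.705, -0.002]
wrist_force: [1.6, 1.2, 0.5]
finger_gap: 0.0688
grip_force: 0.0
```

Run:
```python
from h import *
plan([(.5475,-.369,.11,80,8,0)])
```

```text
from [ 0.5332 -0.0336  0.0854] phi -0.4 j [-0.21  0.33 -0.3   0.95 -0.    1.36]
[[-0.5, -0.1, -10.0], [-4.19, 0.2, -0.32], 0],
[[-0.4, -0.2, -20.1], [-8.38, 0.41, -0.63], 0],
[[-0.4, -0.2, -30.1], [-12.57, 0.61, -0.95], 0],
[[-0.4, -0.3, -40.2], [-16.76, 0.81, -1.26], 0],
[[-0.4, -0.3, -50.2], [-20.95, 1.02, -1.58], 0],
[[-0.4, -0.3, -60.3], [-25.14, 1.22, -1.89], 0],
[[-0.3, -0.4, -70.3], [-29.34, 1.42, -2.21], 0],
[[-0.3, -0.4, -80.4], [-33.53, 1.62, -2.53], 0],
rows 8
```

Call:
{"fn": "carry_out", "kwargs": {
  "steps": [
    [[0, 0, -10], [-4.2, 0.2, -2], 0],
    [[0, 0, -20], [-8.4, 0.4, -2.5], 0],
    [[0, 0, -30], [-12.6, 0.6, -2.5], 0],
    [[0, 0, -40], [-16.8, 0.8, -2.5], 0],
    [[0, 0, -50], [-21, 1, -2.5], 0],
    [[0, 0, -60], [-25.1, 1.2, -2.5], 0],
    [[0, 0, -70], [-29.3, 1.4, -2.5], 0],
    [[0, 0, -80], [-33.5, 1.6, -2.5], 0]
  ]
}}

```text
clock: 14.45
tcp_pos: [0.5504, -0.3708, 0.1136]
orientation: [0.0, 0.087, 0.996, -0.0]
wrist_force: [0.3, -0.5, 0.5]
finger_gap: 0.0854
grip_force: 0.0
```

Call:
{"fn": "carry_out", "kwargs": {
  "steps": [
    [[0, 0, -7], [0, 0, 0], 0],
    [[0, 0, -14], [0, 0, 0], 0],
    [[0, 0, -14], [0, 0, 0], 0],
    [[0, 0, -14], [0, 0, 0], 0],
    [[0, 0, -14], [0, 0, 0], 0],
    [[0, 0, -14], [0, 0, 0], 0],
    [[0, 0, -14], [0, 0, 0], 0],
    [[0, 0, -14], [0, 0, 0], 0]
  ]
}}

```text
clock: 15.45
tcp_pos: [0.5504, -0.3693, 0.1133]
orientation: [-0.0, -0.032, 0.999, -0.0]
wrist_force: [-0.3, 0.3, 0.6]
finger_gap: 0.0858
grip_force: 0.0
```

Run:
```python
from h import *
p,d,c=shot('wrist'); blocks(cloud(c,d),d)
p,d,c=shot('scene'); W=cloud(c,d);d[(W[...,0]<.3)|(W[...,0]>.8)|(abs(W[...,1])>.5)]=0; blocks(W,d,.042,.056,80)
plan([(.5475,-.369,.008,94,4,0)])
```

```text
[256. 193.] 2618 [ 547.7 -369.4] [38.2 49.9] 3.6 z 0.0245
[201. 303.] 1786 [ 671.2 -423.7] [20.5 73.1] 32.8 z 0.0236
[415. 364.] 220 [ 723.1 -191.4] [33.9  9.4] 62.2 z 0.0256
[256. 183.] 690 [463.8 124.2] [372.6  37.5] 53.1 z 0.0511
[351. 196.] 100 [694.6 311.1] [101.   0.] 105.0 z 0.0480
[224. 216.] 779 [527.9 -49.6] [ 72.7 247.6] 88.7 z 0.0496
[230. 284.] 291 [ 743.7 -205.2] [51.8 50.5] 50.1 z 0.0493
from [ 0.5504 -0.3694  0.1133] phi 93.6 j [-0.71  0.53  0.09  1.13 -0.   -0.78]
[[-0.0, 0.0, -0.1], [0.07, 0.01, 2.63], 0],
[[-0.0, 0.0, -0.2], [0.14, 0.03, 5.27], 0],
[[-0.0, 0.0, -0.3], [0.22, 0.04, 7.9], 0],
[[-0.0, 0.0, -0.4], [0.29, 0.05, 10.53], 0],
rows 4
```

Call:
{"fn": "carry_out", "kwargs": {
  "steps": [
    [[0, 0, 0], [0.1, 0, 2.6], 0],
    [[0, 0, 0], [0.1, 0, 5.3], 0],
    [[0, 0, 0], [0.2, 0, 7.9], 0],
    [[0, 0, 0], [0.3, 0, 10.4], 0],
    [[0, 0, 0], [0.3, 0, 10.4], 0],
    [[0, 0, 0], [0.3, 0, 10.4], 255],
    [[0, 0, 0], [0.3, 0, 10.4], 255],
    [[0, 0, 0], [0.3, 0, 10.4], 255]
  ]
}}

```text
clock: 16.55
tcp_pos: [0.5485, -0.3705, 0.0112]
orientation: [0.001, -0.032, 0.999, -0.001]
wrist_force: [-0.4, -0.6, 3.7]
finger_gap: 0.0489
grip_force: 43.0
```

Run:
```python
from h import *
x,y=jig(55,-25); s=env.get_state(); a=s['tcp_pos']
plan([(x,y,.11,17,8,255)])
```

```text
from [ 0.5485 -0.3705  0.0112] phi 93.6 j [-0.72  0.61 -0.05  0.91 -0.   -0.78]
[[-0.1, 0.1, 9.6], [-0.97, 4.16, -1.24], 255],
[[-0.1, 0.2, 19.2], [-1.95, 8.33, -2.49], 255],
[[-0.1, 0.2, 28.7], [-2.92, 12.49, -3.73], 255],
[[-0.1, 0.2, 38.3], [-3.89, 16.66, -4.97], 255],
[[-0.1, 0.2, 47.9], [-4.87, 20.82, -6.21], 255],
[[-0.1, 0.2, 57.5], [-5.84, 24.98, -7.46], 255],
[[-0.0, 0.2, 67.1], [-6.82, 29.15, -8.7], 255],
[[-0.0, 0.2, 76.6], [-7.79, 33.31, -9.94], 255],
rows 8
```

Call:
{"fn": "carry_out", "kwargs": {
  "steps": [
    [[0, 0, 9], [0, 0, -5.5], 255],
    [[0, 0, 18.5], [-1.6, 6, -8], 255],
    [[0, 0, 28], [-2.8, 12, -9], 255],
    [[0, 0, 38], [-3.9, 16.7, -9.5], 255],
    [[0, 0, 48], [-4.9, 20.8, -9.9], 255],
    [[0, 0, 57.5], [-5.8, 25, -9.9], 255],
    [[0, 0, 67], [-6.8, 29.2, -9.9], 255],
    [[0, 0, 76.6], [-7.8, 33.3, -9.9], 255]
  ]
}}

```text
clock: 17.55
tcp_pos: [0.6044, -0.0308, 0.1089]
orientation: [0.0, 0.597, 0.802, 0.0]
wrist_force: [0.5, -0.3, -0.7]
finger_gap: 0.049
grip_force: 42.4
```

Call:
{"fn": "carry_out", "kwargs": {
  "steps": [
    [[0, 0, 9], [0, 0, 0], 255],
    [[0, 0, 17.4], [0, 0, 1], 255],
    [[0, 0, 17.4], [0, 0, 2], 255],
    [[0, 0, 17.4], [0, 0, 2], 255],
    [[0, 0, 17.4], [0, 0, 2], 255],
    [[0, 0, 17.4], [0, 0, 2], 255],
    [[0, 0, 17.4], [0, 0, 2], 255],
    [[0, 0, 17.4], [0, 0, 2], 255]
  ]
}}

```text
clock: 18.55
tcp_pos: [0.6042, -0.0324, 0.0885]
orientation: [0.0, 0.709, 0.705, 0.0]
wrist_force: [0.1, 0.4, -0.9]
finger_gap: 0.0491
grip_force: 42.4
```

Run:
```python
from h import *
x,y=jig(60,-26); s=env.get_state(); a=s['tcp_pos']; print(s['finger_gap'])
z=.038
plan([(x,y,a[2]-.01,JY,1,255),(x,y,z,JY,2,255)])
```

```text
0.049122711478802046
from [ 0.6042 -0.0324  0.0885] phi -0.4 j [-0.19  0.45 -0.12  1.01 -0.    1.39]
[[0.0, 0.0, 0.0], [-0.15, 0.56, 1.0], 255],
[[0.0, 0.0, 0.0], [-0.15, 0.56, 3.02], 255],
[[0.0, 0.0, 0.0], [-0.15, 0.56, 5.05], 255],
rows 3
```

Call:
{"fn": "carry_out", "kwargs": {
  "steps": [
    [[0, 0, 0], [-0.1, 1.2, 1], 255],
    [[0, 0, 0], [-0.1, 1.2, 3], 255],
    [[0, 0, 0], [-0.1, 1.2, 5], 255],
    [[0, 0, 0], [-0.1, 1.2, 5], 255],
    [[0, 0, 0], [-0.1, 1.2, 5], 70],
    [[0, 0, 0], [-0.1, 1.2, 5], 70],
    [[0, 0, 0], [-0.1, 1.2, 5], 70],
    [[0, 0, 0], [-0.1, 1.2, 0], 70]
  ]
}}

```text
clock: 19.55
tcp_pos: [0.6128, -0.0328, 0.0849]
orientation: [-0.004, 0.709, 0.705, -0.002]
wrist_force: [0.5, 0.5, -0.2]
finger_gap: 0.0618
grip_force: 0.0
```

Run:
```python
from h import *
plan([(.57,.0,.14,0,2,255),(.50,.25,.26,0,5,255),(.50,.25,.26,0,1,255)])
```

```text
from [ 0.6128 -0.0328  0.0849] phi -0.4 j [-0.18  0.47 -0.09  1.02 -0.    1.39]
[[-0.5, -0.1, -0.2], [1.63, -2.17, -2.73], 255],
[[-0.5, -0.1, -0.4], [3.26, -4.34, -5.46], 255],
[[-0.5, -0.1, -0.4], [8.25, -5.79, -7.85], 255],
[[-0.5, -0.1, -0.4], [13.25, -7.25, -10.23], 255],
[[-0.5, -0.1, -0.4], [18.24, -8.7, -12.61], 255],
[[-0.5, -0.1, -0.4], [23.24, -10.15, -14.99], 255],
[[-0.5, -0.1, -0.4], [28.23, -11.6, -17.37], 255],
[[-0.5, -0.1, -0.4], [28.23, -11.6, -17.37], 255],
rows 8
```

Call:
{"fn": "carry_out", "kwargs": {
  "steps": [
    [[0, 0, 0], [0, -1, -5], 255],
    [[0, 0, 0], [-2, -3, -10], 255],
    [[0, 0, 0], [-5, -6, -15], 255],
    [[0, 0, 0], [-7, -8, -19], 255],
    [[0, 0, 0], [-7, -8, -19], 255],
    [[0, 0, 0], [-7, -8, -19], 255],
    [[0, 0, 0], [-7, -8, -19], 255],
    [[0, 0, 0], [-7, -8, -19], 255]
  ]
}}

```text
clock: 20.55
tcp_pos: [0.5355, -0.1022, 0.2769]
orientation: [-0.001, 0.709, 0.705, -0.001]
wrist_force: [0.1, -0.5, 0.0]
finger_gap: 0.0003
grip_force: 0.0
```

```bash
cat > look.py <<'E'
from h import *
import sys
p,d,c=shot('wrist'); save(p,sys.argv[1]); W=cloud(c,d); hsv=cv2.cvtColor(p,cv2.COLOR_RGB2HSV)
X,Y,Z=W[...,0],W[...,1],W[...,2]
q=(W[...,:2]-J); a=np.radians(JY); jx=(q[...,0]*np.cos(a)+q[...,1]*np.sin(a))*1000; jy=(-q[...,0]*np.sin(a)+q[...,1]*np.cos(a))*1000
V=np.stack([jx,jy,Z],-1)
m=(d>0)&(abs(Z-.05)<.006)&(jx>-150)&(jx<110)&(jy>-60)&(jy<75)
m=cv2.morphologyEx(m.astype(np.uint8),cv2.MORPH_OPEN,np.ones((2,2)))
n,l,s,ct=cv2.connectedComponentsWithStats(m,connectivity=4)
for i in range(1,n):
    if s[i,4]>100:
        k=V[l==i]; r=cv2.minAreaRect((k[:,:2]).astype(np.float32)); print('jig',ct[i].round(),s[i,4],np.round(r[0],1),np.round(r[1],1),round(r[2],1),'y %.1f %.1f'%tuple(np.percentile(k[:,1],[2,98])),'z %.4f'%np.median(k[:,2]))
k=(d>0)&(abs(Z-.05)<.006)&(jx>-140)&(jx<100)&(jy<-45)&(jy>-85); print('fence',k.sum(), k.sum() and np.percentile(jy[k],[2,98]))
k=(d>0)&(abs(Z-.0505)<.004)&(jx>-150)&(jx<160)&(jy>-14); k&=~cv2.dilate((l>0).astype(np.uint8)*0,np.ones((3,3))).astype(bool)
E
python3 look.py w4.png
python3 - <<'E'
from h import *
plan([(.524,.27,.26,0,7,255),(.524,.27,.26,0,1,255)])
E
```

```text
jig [152.  35.] 732 [-78.3  32.8] [ 52.6 156.3] 70.2 y 33.4 73.7 z 0.0510
jig [271.  74.] 1408 [ 4.3 10. ] [54.9 54.8] 3.1 y -0.7 35.2 z 0.0494
jig [189. 111.] 1273 [-72.5 -27.5] [ 39.7 117.3] 88.8 y -45.7 -7.9 z 0.0494
jig [322. 111.] 1249 [ 43.2 -26.7] [113.4  38.4] 0.9 y -45.0 -7.4 z 0.0495
jig [252. 137.] 1155 [-16.5 -40.2] [ 43.7 251.6] 89.3 y -61.2 -53.7 z 0.0494
fence 3262 [-74.24884531 -52.83926466]
from [ 0.5355 -0.1022  0.277 ] phi -0.3 j [-0.34  0.25  0.07  1.39 -0.    1.24]
[[-0.1, -0.0, -0.0], [5.32, -0.19, 0.25], 255],
[[-0.1, -0.0, -0.1], [10.63, -0.39, 0.49], 255],
[[-0.1, -0.0, -0.1], [15.95, -0.58, 0.74], 255],
[[-0.1, -0.0, -0.2], [21.27, -0.77, 0.99], 255],
[[-0.1, -0.0, -0.2], [26.58, -0.96, 1.24], 255],
[[-0.1, -0.0, -0.3], [31.9, -1.16, 1.48], 255],
[[-0.1, -0.0, -0.3], [37.22, -1.35, 1.73], 255],
[[-0.1, -0.0, -0.3], [37.22, -1.35, 1.73], 255],
rows 8
```

View pics/w4.png

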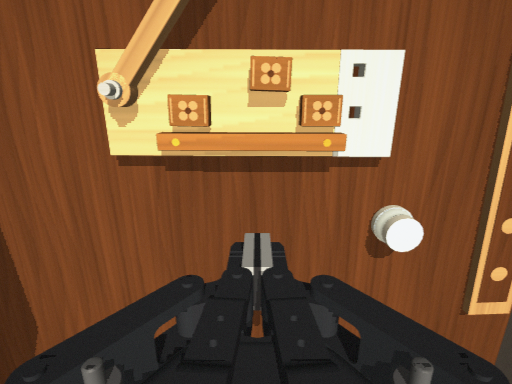

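The view shows the middle block knocked aside at (271,74), jig about (3, 17). The other two, at (189,111) and (322,111), are near the fence. I'll put the middle one back in the row first.

Run:
```python
from h import *
x,y=jig(3.5,17); print(x,y)
plan([(x,y,.12,0.5,4,0),(x,y,.12,.5,4,0)])
```

```text
0.5536185961325343 0.009475151310948848
from [ 0.5355 -0.1022  0.277 ] phi -0.3 j [-0.34  0.25  0.07  1.39 -0.    1.24]
[[-0.1, -0.0, -0.2], [2.79, 0.45, 3.93], 0],
[[-0.1, -0.0, -0.4], [5.58, 0.89, 7.85], 0],
[[-0.1, -0.0, -0.6], [8.38, 1.34, 11.78], 0],
[[-0.1, -0.0, -0.8], [11.17, 1.78, 15.71], 0],
[[-0.1, -0.0, -0.8], [11.17, 1.78, 15.71], 0],
[[-0.1, -0.0, -0.8], [11.17, 1.78, 15.71], 0],
[[-0.1, -0.0, -0.8], [11.17, 1.78, 15.71], 0],
[[-0.1, -0.0, -0.8], [11.17, 1.78, 15.71], 0],
rows 8
```

Call:
{"fn": "carry_out", "kwargs": {
  "steps": [
    [[0, 0, 0], [2.8, 0.5, 3.9], 0],
    [[0, 0, 0], [5.6, 0.9, 7.8], 0],
    [[0, 0, 0], [8.4, 1.3, 11.8], 0],
    [[0, 0, 0], [11.2, 1.8, 15.7], 0],
    [[0, 0, 0], [11.2, 1.8, 15.7], 0],
    [[0, 0, 0], [11.2, 1.8, 15.7], 0],
    [[0, 0, 0], [11.2, 1.8, 15.7], 0],
    [[0, 0, 0], [11.2, 1.8, 15.7], 0]
  ]
}}

```text
clock: 21.6
tcp_pos: [0.5553, 0.0082, 0.1226]
orientation: [0.001, 0.71, 0.704, 0.001]
wrist_force: [0.5, -0.6, 0.7]
finger_gap: 0.0857
grip_force: 0.0
```

```bash
python3 look.py w5.png
python3 - <<'E'
from h import *
x,y=jig(3.5,17)
plan([(x,y,.037,.5,4,0)])
E
```

```text
jig [ 68. 152.] 1585 [-80.6  78.6] [168.7  39.1] 22.1 y 33.4 73.7 z 0.0510
jig [253. 201.] 2870 [ 4.2 40. ] [104.4  54.4] 87.8 y -10.4 37.1 z 0.0495
jig [325. 246.] 2102 [56.9 23.3] [ 63.3 160.7] 15.5 y -42.7 14.7 z 0.0496
jig [128. 245.] 2025 [-62.5  16.7] [200.   42.1] 39.4 y -41.9 23.4 z 0.0494
jig [104. 281.] 336 [-63.2   9.9] [212.6  20.9] 44.8 y -60.7 23.4 z 0.0492
jig [258. 281.] 1709 [ 28.1 -13. ] [169.1 133.6] 64.1 y -60.7 -52.3 z 0.0492
fence 4623 [-74.28844616 -52.39717545]
from [0.5551 0.0083 0.1224] phi -0.4 j [-0.13  0.33 -0.21  1.03 -0.    1.45]
[[0.1, 0.0, -0.2], [0.03, -0.04, 2.14], 0],
[[0.1, 0.0, -0.5], [0.06, -0.08, 4.27], 0],
[[0.1, 0.0, -0.7], [0.09, -0.12, 6.41], 0],
[[0.1, 0.0, -0.9], [0.12, -0.16, 8.54], 0],
rows 4
```

Call:
{"fn": "carry_out", "kwargs": {
  "steps": [
    [[0, 0, 0], [0.1, 0, 2.1], 0],
    [[0, 0, 0], [0.3, 0, 4.3], 0],
    [[0, 0, 0], [0.3, 0, 6.4], 0],
    [[0, 0, 0], [0.3, 0, 8.4], 0],
    [[0, 0, 0], [0.3, 0, 8.4], 0],
    [[0, 0, 0], [0.3, 0, 8.4], 255],
    [[0, 0, 0], [0.3, 0, 8.4], 255],
    [[0, 0, 0], [0.3, 0, 8.4], 255]
  ]
}}

```text
clock: 22.65
tcp_pos: [0.5555, 0.0118, 0.0388]
orientation: [0.001, 0.709, 0.705, 0.001]
wrist_force: [-0.6, 0.0, 5.4]
finger_gap: 0.0487
grip_force: 42.0
```

Run:
```python
from h import *
x,y=jig(-18,-26); s=env.get_state(); a=s['tcp_pos']; print(s['finger_gap'])
plan([(a[0],a[1],.075,JY,2,255),(x,y,.075,JY,2,255)])
```

```text
0.048738176110266776
from [0.5555 0.0118 0.0388] phi -0.4 j [-0.12  0.41 -0.32  0.84 -0.    1.45]
[[0.1, 0.0, 0.0], [-0.0, 0.0, -1.81], 255],
[[0.1, 0.0, 0.0], [-0.0, 0.01, -3.62], 255],
[[0.1, 0.0, 0.0], [-2.27, -1.16, -3.62], 255],
[[0.1, 0.0, 0.0], [-4.54, -2.33, -3.63], 255],
rows 4
```

Call:
{"fn": "carry_out", "kwargs": {
  "steps": [
    [[0, 0, 0], [0, 0, -1.8], 255],
    [[0, 0, 0], [0, 0, -3.6], 255],
    [[0, 0, 0], [-2.3, -1.2, -3.6], 255],
    [[0, 0, 0], [-4.5, -2.3, -3.6], 255],
    [[0, 0, 0], [-4.5, -2.3, -3.6], 255],
    [[0, 0, 0], [-4.5, -2.3, -2], 255],
    [[0, 0, 0], [-4.5, -2.3, -0.1], 255],
    [[0, 0, 0], [-4.5, -2.3, -0.1], 255]
  ]
}}

```text
clock: 23.65
tcp_pos: [0.5311, -0.032, 0.0369]
orientation: [-0.0, 0.709, 0.705, -0.0]
wrist_force: [-1.0, 0.5, -1.5]
finger_gap: 0.0484
grip_force: 46.1
```

Call:
{"fn": "carry_out", "kwargs": {
  "steps": [
    [[0, 0, 0], [0, 0, 0], 255],
    [[0, 0, 0], [0, 0, 0], 60],
    [[0, 0, 0], [0, 0, 0], 60],
    [[0, 0, 0], [0, 0, 0], 60],
    [[0, 0, 0], [0, 0, -4], 60],
    [[0, 0, 0], [-2, 0, -9], 60],
    [[0, 0, 0], [-6, 0, -14], 255],
    [[0, 0, 0], [-7.5, 1, -20], 255]
  ]
}}

```text
clock: 24.65
tcp_pos: [0.5395, -0.1088, 0.238]
orientation: [-0.0, 0.71, 0.704, -0.0]
wrist_force: [1.4, -0.6, -0.5]
finger_gap: 0.0297
grip_force: 0.0
```

Call:
{"fn": "carry_out", "kwargs": {
  "steps": [
    [[0, 0, 0], [0, 0, -4], 255],
    [[0, 0, 0], [0, 0, -4], 255],
    [[0, 0, 0], [0, 0, -4], 255],
    [[0, 0, 0], [0, 0, -4], 255],
    [[0, 0, 0], [0, 0, -4], 255],
    [[0, 0, 0], [0, 0, -4], 255],
    [[0, 0, 0], [0, 0, -4], 255],
    [[0, 0, 0], [0, 0, -4], 255]
  ]
}}

```text
clock: 25.65
tcp_pos: [0.5404, -0.1075, 0.2768]
orientation: [0.0, 0.709, 0.705, -0.0]
wrist_force: [0.3, 0.2, -0.5]
finger_gap: 0.0
grip_force: 0.0
```

```bash
python3 look.py w6.png
python3 - <<'E'
from h import *
plan([(.524,.27,.26,0,7,255),(.524,.27,.26,0,1,255)])
E
```

```text
jig [146.  30.] 749 [-75.9  30.6] [ 52.7 164. ] 68.9 y 33.8 73.3 z 0.0509
jig [184. 106.] 1301 [-69.9 -26.6] [122.   38.4] 0.2 y -45.8 -7.6 z 0.0493
jig [318. 106.] 1299 [ 45.3 -26. ] [108.4  39.3] 0.3 y -45.4 -7.2 z 0.0495
jig [249. 107.] 1279 [-18.  -27.5] [51.3 39.4] 0.7 y -46.8 -8.5 z 0.0494
jig [247. 132.] 1138 [-16.5 -42.6] [ 38.1 252.1] 89.6 y -60.6 -53.8 z 0.0494
fence 3339 [-74.446005   -52.89477933]
from [ 0.5404 -0.1075  0.2769] phi -0.4 j [-0.34  0.26  0.08  1.39 -0.    1.24]
[[0.0, 0.0, -0.1], [5.39, -0.27, 0.24], 255],
[[0.0, 0.0, -0.1], [10.78, -0.54, 0.48], 255],
[[0.0, 0.0, -0.2], [16.17, -0.81, 0.72], 255],
[[0.0, 0.0, -0.2], [21.57, -1.07, 0.96], 255],
[[0.0, 0.0, -0.3], [26.96, -1.34, 1.2], 255],
[[0.0, 0.0, -0.3], [32.35, -1.61, 1.44], 255],
[[0.0, 0.0, -0.4], [37.74, -1.88, 1.68], 255],
[[0.0, 0.0, -0.4], [37.74, -1.88, 1.68], 255],
rows 8
```

View pics/w6.png

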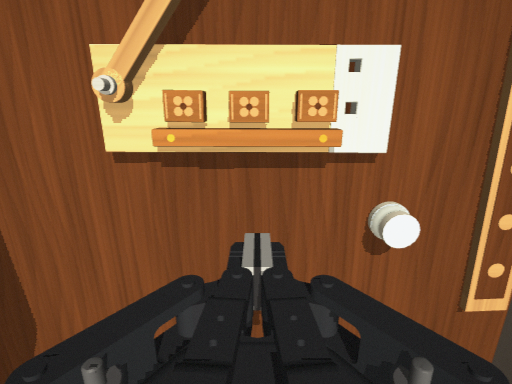

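All three blocks are in one row at (185,106), (249,107) and (318,106), and the bar is still open. Now around to the bar's outer side.

Call:
{"fn": "carry_out", "kwargs": {
  "steps": [
    [[0, 0, 0], [5.4, -0.3, 0.2], 255],
    [[0, 0, 0], [10.8, -0.5, 0.5], 255],
    [[0, 0, 0], [16.2, -0.8, 0.7], 255],
    [[0, 0, 0], [21.6, -1.1, 1], 255],
    [[0, 0, 0], [27, -1.3, 1.2], 255],
    [[0, 0, 0], [32.4, -1.6, 1.5], 255],
    [[0, 0, 0], [37.7, -1.9, 1.7], 255],
    [[0, 0, 0], [37.7, -1.9, 1.7], 255]
  ]
}}

```text
clock: 26.7
tcp_pos: [0.5229, 0.273, 0.2592]
orientation: [-0.0, 0.707, 0.707, -0.0]
wrist_force: [0.7, -0.7, 0.2]
finger_gap: -0.0002
grip_force: 0.0
```

Call:
{"fn": "carry_out", "kwargs": {
  "steps": [
    [[0, 0, 0], [0, 0, 5], 255],
    [[0, 0, 0], [0, 0, 10], 255],
    [[0, 0, 0], [0, 0, 15], 255],
    [[0, 0, 0], [0, 0, 20], 255],
    [[0, 0, 0], [0, 0, 22], 255],
    [[0, 0, 0], [0, 0, 22], 255],
    [[0, 0, 0], [0, 0, 22], 255],
    [[0, 0, 0], [0, 0, 22], 255]
  ]
}}

```text
clock: 27.7
tcp_pos: [0.5251, 0.2698, 0.0416]
orientation: [0.001, 0.709, 0.705, 0.001]
wrist_force: [-0.7, 0.5, -0.3]
finger_gap: 0.0001
grip_force: 0.0
```

Run:
```python
from h import *
print(env.get_state()['wrist_force'])
P=np.array([360.,-6.5]); 
def q(th,off=25):
    a=th-.007; u=np.array([np.cos(a),np.sin(a)]); n=np.array([-u[1],u[0]]); return (P+325*u+off*n)/1000
plan([(*q(t),.038,0,1,255) for t in (.86,.76,.66,.56,.46,.36,.28,.28)])
```

```text
[-0.67780161  0.50574842 -0.33279245]
from [0.5251 0.2698 0.0416] phi -0.4 j [ 0.34  0.46 -0.22  0.88 -0.    1.92]
[[0.2, -0.1, -0.4], [-1.49, 2.99, 0.36], 255],
[[0.2, -0.1, -0.4], [-3.55, 5.51, 0.37], 255],
[[0.2, -0.1, -0.4], [-5.85, 7.82, 0.37], 255],
[[0.2, -0.1, -0.4], [-8.37, 9.88, 0.38], 255],
[[0.2, -0.1, -0.4], [-11.08, 11.69, 0.38], 255],
[[0.2, -0.1, -0.4], [-13.96, 13.21, 0.38], 255],
[[0.2, -0.1, -0.4], [-16.37, 14.22, 0.38], 255],
[[0.2, -0.1, -0.4], [-16.37, 14.22, 0.38], 255],
rows 8
```

Call:
{"fn": "carry_out", "kwargs": {
  "steps": [
    [[0, 0, 0], [-1.5, 3, 0.2], 255],
    [[0, 0, 0], [-3.6, 5.5, 0.2], 255],
    [[0, 0, 0], [-5.9, 7.8, 0.2], 255],
    [[0, 0, 0], [-8.4, 9.9, 0.2], 255],
    [[0, 0, 0], [-11.1, 11.7, 0.2], 255],
    [[0, 0, 0], [-14, 13.2, 0.2], 255],
    [[0, 0, 0], [-16.4, 14.2, 0.2], 255],
    [[0, 0, 0], [-16.4, 14.2, 0.2], 255]
  ]
}}

```text
clock: 28.7
tcp_pos: [0.666, 0.1028, 0.0386]
orientation: [0.001, 0.71, 0.704, 0.001]
wrist_force: [0.4, 0.2, 0.7]
finger_gap: 0.0
grip_force: 0.0
```

Run:
```python
from h import *
print(env.get_state()['wrist_force'])
P=np.array([360.,-6.5]); 
def q(th,off=25):
    a=th-.007; u=np.array([np.cos(a),np.sin(a)]); n=np.array([-u[1],u[0]]); return (P+325*u+off*n)/1000
plan([(*q(t),.040,0,1,255) for t in (.22,.16,.11,.07,.04,.02,.01,.005)])
```

```text
[0.38840722 0.22888457 0.74285871]
from [0.666  0.1028 0.0386] phi -0.5 j [ 0.03  0.61  0.02  0.98 -0.    1.61]
[[0.1, 0.0, -0.5], [-1.61, 0.65, -0.14], 255],
[[0.1, 0.0, -0.5], [-3.5, 1.17, -0.14], 255],
[[0.1, 0.0, -0.5], [-5.09, 1.52, -0.14], 255],
[[0.1, 0.0, -0.5], [-6.38, 1.74, -0.14], 255],
[[0.1, 0.0, -0.5], [-7.35, 1.87, -0.14], 255],
[[0.1, 0.0, -0.5], [-7.99, 1.94, -0.14], 255],
[[0.1, 0.0, -0.5], [-8.32, 1.97, -0.14], 255],
[[0.1, 0.0, -0.5], [-8.48, 1.98, -0.14], 255],
rows 8
```

Call:
{"fn": "carry_out", "kwargs": {
  "steps": [
    [[0, 0, 0], [-1.6, 0.6, 0], 255],
    [[0, 0, 0], [-3.4, 1.1, 0], 255],
    [[0, 0, 0], [-5, 1.5, 0], 255],
    [[0, 0, 0], [-6.2, 1.7, 0], 255],
    [[0, 0, 0], [-7, 1.8, 0], 255],
    [[0, 0, 0], [-7.6, 1.9, 0], 255],
    [[0, 0, 0], [-8.1, 1.9, 0], 255],
    [[0, 0, 0], [-8.4, 1.9, 0], 255]
  ]
}}

```text
clock: 29.7
tcp_pos: [0.6835, 0.0207, 0.0379]
orientation: [0.0, 0.709, 0.705, 0.0]
wrist_force: [1.3, 1.1, -0.6]
finger_gap: 0.0001
grip_force: 0.7
```

```bash
cat > bar.py <<'E'
from h import *
for n in ('scene','side'):
    p,d,c=shot(n); W=cloud(c,d); X,Y,Z=W[...,0],W[...,1],W[...,2]
    m=(d>0)&(Z>.0485)&(Z<.0555)&(X>.40)&(X<.63)&(Y>-.018)&(Y<.045); q=(W[m][:,:2]*1000).astype(np.float32)
    r=cv2.fitLine(q,cv2.DIST_HUBER,0,.01,.01).ravel(); print(n,'bar angle',np.arctan2(r[1],r[0])+.007,m.sum(),r)
s=env.get_state(); print(s['tcp_pos'],s['wrist_force'])
E
python3 bar.py
```

```text
scene bar angle 0.013939131 360 [ 9.999759e-01  6.939075e-03  5.205800e+02 -6.019937e+00]
side bar angle 0.028075084 219 [ 9.9977791e-01  2.1073526e-02  5.0885641e+02 -2.8120401e+00]
[0.68338473 0.02041386 0.03790516] [-0.60136991  0.77218559 -0.06501441]
```

Call:
{"fn": "carry_out", "kwargs": {
  "steps": [
    [[0, 0, 0], [-0.2, 0, 0], 255],
    [[0, 0, 0], [-0.3, 0, 0], 255],
    [[0, 0, 0], [-0.4, 0, 0], 255],
    [[0, 0, 0], [-0.5, 0, 0], 255],
    [[0, 0, 0], [-0.5, 0, 0], 255],
    [[0, 0, 0], [-0.6, 0, 0], 255],
    [[0, 0, 0], [-0.6, 0, 0], 255],
    [[0, 0, 0], [-0.6, 0, 0], 255]
  ]
}}

```text
clock: 30.8
tcp_pos: [0.6832, 0.0146, 0.0379]
orientation: [0.0, 0.709, 0.705, -0.0]
wrist_force: [-0.0, 1.4, 0.1]
finger_gap: 0.0001
grip_force: 0.6
```

```bash
python3 bar.py
```

```text
scene bar angle 0.0074407104 300 [ 9.9999988e-01  4.4070996e-04  5.1907861e+02 -7.2661643e+00]
side bar angle -0.002590634 212 [ 9.9995399e-01 -9.5904870e-03  5.1183667e+02 -4.6418705e+00]
[0.68308879 0.01454958 0.03785425] [1.76482971 1.0571098  1.07657023]
```

Call:
{"fn": "carry_out", "kwargs": {
  "steps": [
    [[0, 0, 0], [-0.05, 0, 0], 255],
    [[0, 0, 0], [-0.1, 0, 0], 255],
    [[0, 0, 0], [-0.15, 0, 0], 255],
    [[0, 0, 0], [-0.15, 0, 0], 255],
    [[0, 0, 0], [-0.2, 0, 0], 255],
    [[0, 0, 0], [-0.2, 0, 0], 255],
    [[0, 0, 0], [-0.2, 0, 0], 255],
    [[0, 0, 0], [-0.2, 0, 0], 255]
  ]
}}

```text
clock: 31.9
tcp_pos: [0.6831, 0.0129, 0.0378]
orientation: [-0.0, 0.709, 0.705, 0.0]
wrist_force: [0.0, 4.0, 1.6]
finger_gap: 0.0001
grip_force: 2.2
```

```bash
python3 bar.py
```

```text
scene bar angle -0.0036024712 301 [ 9.9994379e-01 -1.0602273e-02  5.1925629e+02 -8.0977077e+00]
side bar angle -0.00096703134 199 [ 9.9996829e-01 -7.9669477e-03  5.0826865e+02 -5.6323180e+00]
[0.68312223 0.01293411 0.03783146] [0.65641633 4.17393471 1.68289549]
```

Call:
{"fn": "carry_out", "kwargs": {
  "steps": [
    [[0, 0, 0], [2, 0, 0], 255],
    [[0, 0, 0], [4, 0, -3], 255],
    [[0, 0, 0], [7, -1, -8], 255],
    [[0, 0, 0], [12, -3, -13], 255],
    [[0, 0, 0], [17, -6, -17], 255],
    [[0, 0, 0], [21, -9, -20], 255],
    [[0, 0, 0], [25, -13, -20], 0],
    [[0, 0, 0], [29, -17, -20], 0]
  ]
}}

```text
clock: 33.0
tcp_pos: [0.5145, 0.3047, 0.2388]
orientation: [0.001, 0.709, 0.705, 0.001]
wrist_force: [0.4, 0.2, -0.1]
finger_gap: 0.0358
grip_force: 0.0
```

```bash
python3 - <<'E'
from h import *
plan([(.448,.37,.22,-9.5,3,0),(.448,.37,.22,-9.5,5,0)])
E
python3 bar.py
```

```text
from [0.5145 0.3047 0.2388] phi -0.4 j [ 0.4   0.36  0.12  1.34 -0.    1.98]
[[0.1, 0.0, 3.0], [2.16, -2.23, 0.62], 0],
[[0.1, 0.0, 6.1], [4.33, -4.47, 1.24], 0],
[[0.1, 0.0, 9.1], [6.49, -6.7, 1.86], 0],
[[0.1, 0.0, 9.1], [6.49, -6.7, 1.86], 0],
[[0.1, 0.0, 9.1], [6.49, -6.7, 1.86], 0],
[[0.1, 0.0, 9.1], [6.49, -6.7, 1.86], 0],
[[0.1, 0.0, 9.1], [6.49, -6.7, 1.86], 0],
[[0.1, 0.0, 9.1], [6.49, -6.7, 1.86], 0],
rows 8
scene bar angle 0.014692522 301 [ 9.9997044e-01  7.6924460e-03  5.2013165e+02 -7.6272907e+00]
side bar angle -0.006778959 211 [ 9.9990505e-01 -1.3778524e-02  5.0994482e+02 -6.2175231e+00]
[0.51087491 0.30715537 0.23860182] [ 1.19939312  0.27239066 -0.98709852]
```

Call:
{"fn": "carry_out", "kwargs": {
  "steps": [
    [[0, 0, 3], [2.2, -2.2, 0.6], 0],
    [[0, 0, 6], [4.3, -4.3, 1.2], 0],
    [[0, 0, 9.1], [6.2, -6.5, 1.9], 0],
    [[0, 0, 9.1], [6.2, -6.5, 1.9], 0],
    [[0, 0, 9.1], [6.2, -6.5, 1.9], 0],
    [[0, 0, 9.1], [6.2, -6.5, 1.9], 0],
    [[0, 0, 9.1], [6.2, -6.5, 1.9], 0],
    [[0, 0, 9.1], [6.2, -6.5, 1.9], 0]
  ]
}}

```text
clock: 34.1
tcp_pos: [0.4514, 0.3651, 0.2188]
orientation: [0.0, 0.763, 0.646, 0.0]
wrist_force: [0.1, 0.9, -0.1]
finger_gap: 0.0851
grip_force: 0.0
```

```bash
cat > cl.py <<'E'
from h import *
import sys
p,d,c=shot('wrist'); save(p,sys.argv[1]); W=cloud(c,d); d=d.copy(); d[(abs(W[...,0]-.448)>.09)|(abs(W[...,1]-.384)>.09)]=0
blocks(W,d,.064,.09,60); blocks(W,d,.02,.036,60)
E
python3 cl.py w7.png
python3 - <<'E'
from h import *
plan([(.448,.384,.09,-9.7,4,0)])
E
```

```text
[328.  63.] 139 [534.  466.3] [ 7.3 14.8] 2.3 z 0.0817
[250. 162.] 864 [448.5 385. ] [65.2 13.9] 81.6 z 0.0750
[251. 151.] 2340 [448.1 384.6] [100.1  44.7] 81.4 z 0.0294
from [0.4513 0.3652 0.2188] phi -9.5 j [ 0.54  0.33  0.04  1.28 -0.    2.28]
[[0.0, 0.0, 0.1], [0.45, -0.16, 3.22], 0],
[[0.0, 0.0, 0.1], [0.9, -0.32, 6.44], 0],
[[0.0, 0.0, 0.2], [1.35, -0.48, 9.66], 0],
[[0.0, 0.0, 0.2], [1.8, -0.64, 12.88], 0],
rows 4
```

View pics/w7.png

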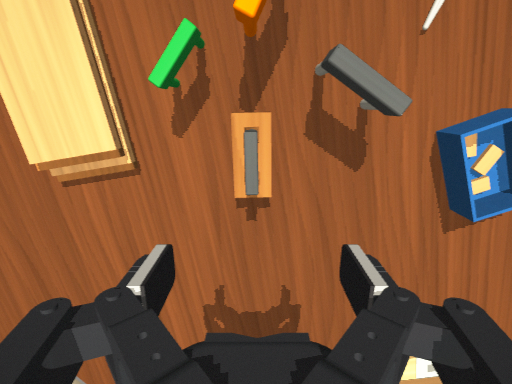

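The grey clamp is centred in its storage block at (250,162), bridge 65×14 mm, long axis 81.5°. Descending astride it.

Run:
```python
from h import *
plan([(.4483,.3848,.12,-8.5,2,0),(.4483,.3848,.0535,-8.5,3,0)])
```

```text
from [0.4513 0.3652 0.2188] phi -9.5 j [ 0.54  0.33  0.04  1.28 -0.    2.28]
[[0.0, 0.0, -0.5], [0.94, -0.31, 4.94], 0],
[[0.0, 0.0, -1.0], [1.88, -0.62, 9.88], 0],
[[0.0, 0.0, -1.0], [1.88, -0.62, 12.1], 0],
[[0.0, 0.0, -1.0], [1.88, -0.62, 14.32], 0],
[[0.0, 0.0, -1.0], [1.88, -0.62, 16.53], 0],
rows 5
```

Call:
{"fn": "carry_out", "kwargs": {
  "steps": [
    [[0, 0, -0.5], [0.9, -0.3, 4.9], 0],
    [[0, 0, -1], [1.9, -0.6, 9.9], 0],
    [[0, 0, -1], [1.9, -0.6, 12.1], 0],
    [[0, 0, -1], [1.9, -0.6, 14.3], 0],
    [[0, 0, -1], [1.9, -0.6, 16.5], 0],
    [[0, 0, -1], [1.9, -0.6, 16.5], 0],
    [[0, 0, -1], [1.9, -0.6, 16.5], 0],
    [[0, 0, -1], [1.9, -0.6, 16.5], 0]
  ]
}}

```text
clock: 35.15
tcp_pos: [0.449, 0.3857, 0.0551]
orientation: [0.0, 0.757, 0.653, 0.001]
wrist_force: [-0.6, 0.4, -0.5]
finger_gap: 0.0855
grip_force: 0.0
```

Call:
{"fn": "carry_out", "kwargs": {
  "steps": [
    [[0, 0, 0], [0, 0, 0], 200],
    [[0, 0, 0], [0, 0, 0], 230],
    [[0, 0, 0], [0, 0, 0], 255],
    [[0, 0, 0], [0, 0, 0], 255],
    [[0, 0, 0], [0, 0, 0], 255],
    [[0, 0, 0], [0, 0, 0], 255],
    [[0, 0, 0], [0, 0, 0], 255],
    [[0, 0, 0], [0, 0, 0], 255]
  ],
  "force": 60
}}

```text
clock: 36.15
tcp_pos: [0.4483, 0.3853, 0.054]
orientation: [0.0, 0.757, 0.653, 0.0]
wrist_force: [-0.1, -0.1, 1.5]
finger_gap: 0.0125
grip_force: 60.4
```

Call:
{"fn": "carry_out", "kwargs": {
  "steps": [
    [[0, 0, 0], [0, 0, -2], 255],
    [[0, 0, 0], [0, 0, -5], 255],
    [[0, 0, 0], [0, 0, -9], 255],
    [[0, 0, 0], [0, 0, -13], 255],
    [[0, 0, 0], [0, 0, -16], 255],
    [[0, 0, 0], [0, 0, -16], 255],
    [[0, 0, 0], [0, 0, -16], 255],
    [[0, 0, 0], [0, 0, -16], 255]
  ]
}}

```text
clock: 37.15
tcp_pos: [0.4472, 0.3846, 0.2115]
orientation: [-0.0, 0.757, 0.653, -0.002]
wrist_force: [0.5, -0.0, -2.7]
finger_gap: 0.0127
grip_force: 59.9
```

Run:
```python
from h import *
print(env.get_state()['finger_gap'],env.get_state()['wrist_force'])
plan([(.58,.10,.22,JY,8,255)])
```

```text
0.012705473842299099 [ 0.4983875  -0.0486165  -2.65763304]
from [0.4472 0.3846 0.2115] phi -8.5 j [ 0.57  0.35  0.05  1.27 -0.    2.29]
[[-0.2, 0.1, -1.0], [-3.27, 2.17, -0.1], 255],
[[-0.2, 0.1, -2.0], [-6.55, 4.33, -0.21], 255],
[[-0.2, 0.1, -3.0], [-9.82, 6.5, -0.31], 255],
[[-0.2, 0.1, -4.0], [-13.1, 8.66, -0.42], 255],
[[-0.2, 0.1, -5.0], [-16.37, 10.83, -0.52], 255],
[[-0.2, 0.1, -6.0], [-19.65, 12.99, -0.63], 255],
[[-0.2, 0.1, -7.1], [-22.92, 15.16, -0.73], 255],
[[-0.2, 0.1, -8.1], [-26.19, 17.32, -0.83], 255],
rows 8
```

Call:
{"fn": "carry_out", "kwargs": {
  "steps": [
    [[0, 0, -1], [-3.3, 2.2, -0.1], 255],
    [[0, 0, -2], [-6.6, 4.3, -0.2], 255],
    [[0, 0, -3], [-9.8, 6.5, -0.3], 255],
    [[0, 0, -4], [-13.1, 8.7, -0.4], 255],
    [[0, 0, -5], [-16.4, 10.8, -0.5], 255],
    [[0, 0, -6], [-19.7, 13, -0.6], 255],
    [[0, 0, -7], [-22.9, 15.2, -0.7], 255],
    [[0, 0, -8.1], [-26.2, 17.3, -0.8], 255]
  ]
}}

```text
clock: 38.15
tcp_pos: [0.5805, 0.0994, 0.2202]
orientation: [-0.001, 0.709, 0.705, -0.001]
wrist_force: [0.9, -0.6, -2.7]
finger_gap: 0.0129
grip_force: 59.9
```

Call:
{"fn": "carry_out", "kwargs": {
  "steps": [
    [[0, 0, 0], [-5, 2, 0], 255],
    [[0, 0, 0], [-10, 4, 0], 255],
    [[0, 0, 0], [-15, 6, 0], 255],
    [[0, 0, 0], [-20, 8, 0], 255],
    [[0, 0, 0], [-21, 8.5, 0], 255],
    [[0, 0, 0], [-21, 8.5, 0], 255],
    [[0, 0, 0], [-21, 8.5, 0], 255],
    [[0, 0, 0], [-21, 8.5, 0], 255]
  ]
}}

```text
clock: 39.15
tcp_pos: [0.664, -0.1082, 0.222]
orientation: [-0.0, 0.709, 0.706, -0.0]
wrist_force: [0.3, 0.3, -2.2]
finger_gap: 0.0129
grip_force: 59.7
```

```bash
python3 look.py w8.png
python3 - <<'E'
from h import *
p,d,c=shot('wrist'); W=cloud(c,d); X,Y,Z=W[...,0],W[...,1],W[...,2]
hs=cv2.cvtColor(p,cv2.COLOR_RGB2GRAY)
v,u=np.mgrid[:384,:512]; Q=plane(c,u,v,.025)
m=(Q[...,0]>.63)&(Q[...,0]<.70)&(Q[...,1]>-.06)&(Q[...,1]<.05)&(hs<90)
n,l,s,ct=cv2.connectedComponentsWithStats(m.astype(np.uint8))
for i in range(1,n):
    if s[i,4]>15:
        k=Q[l==i]; print('hole',ct[i].round(1),s[i],((k.min(0)+k.max(0))/2*1000).round(1),((k.max(0)-k.min(0))*1000).round(1))
plan([(.6648,-.0083,.22,JY,2,255)])
E
```

```text
jig [129.  97.] 11616 [-27.9 -21.6] [ 63.3 285. ] 89.9 y -50.2 9.0 z 0.0504
jig [133. 137.] 1542 [-12.4 -56.8] [260.1  36. ] 6.8 y -60.9 -53.7 z 0.0493
fence 5245 [-74.26103729 -45.72750932]
hole [256.9  28.5] [224  24  66  10 649] [664.7  45.3  25. ] [69.1  8.6  0. ]
hole [257.7  58.4] [252  52  13  14 173] [666.2  16.3  25. ] [13.1 12.9  0. ]
hole [233.4 106.2] [226  94  10  36  54] [635.2 -39.4  25. ] [10.1 38.6  0. ]
hole [257.5 108. ] [252 102  12  13 156] [665.6 -35.3  25. ] [12.6 13.2  0. ]
from [ 0.6643 -0.1086  0.2223] phi -0.3 j [-0.28  0.52  0.33  1.38 -0.    1.29]
[[0.0, 0.0, 0.1], [5.01, 0.0, 0.11], 255],
[[0.0, 0.0, 0.1], [10.03, 0.01, 0.22], 255],
rows 2
```

View pics/w8.png

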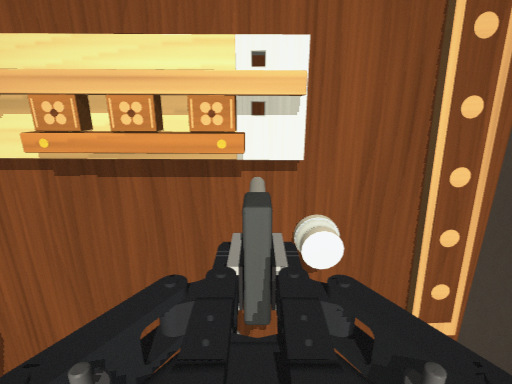

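Run:
```python
from h import *
p,d,c=shot('wrist'); W=cloud(c,d); Z=W[...,2]; s=env.get_state(); print(s['tcp_pos'])
g=p.astype(int); m=(d>0)&(abs(Z-s['tcp_pos'][2]-.022)<.006)&(abs(W[...,0]-.664)<.012)&(abs(W[...,1]+.108)<.06)
r=cv2.minAreaRect((W[m][:,:2]*1000).astype(np.float32)); print(m.sum(),r,np.median(Z[m]))
k=W[m]; print('y ends',np.percentile(k[:,1],[1,99]),'x',np.percentile(k[:,0],[1,99]))
plan([(.6655,-.009,.22,JY,2,255),(.6655,-.009,.13,JY,2,255)])
```

```text
[ 0.66432141 -0.10879325  0.22227331]
3686 ((665.4834594726562, -108.6116943359375), (23.742027282714844, 65.88348388671875), 7.392208576202393) 0.243299618369496
y ends [-0.1401776  -0.07627317] x [0.65332137 0.67466288]
from [ 0.6643 -0.1088  0.2223] phi -0.3 j [-0.28  0.52  0.33  1.38 -0.    1.29]
[[0.0, 0.0, 0.1], [4.99, 0.04, 0.11], 255],
[[0.0, 0.0, 0.1], [9.98, 0.07, 0.23], 255],
[[0.0, 0.0, 0.1], [9.98, 0.07, 4.73], 255],
[[0.0, 0.0, 0.1], [9.98, 0.07, 9.23], 255],
rows 4
```

Call:
{"fn": "carry_out", "kwargs": {
  "steps": [
    [[0, 0, 0], [5, 0.1, 0], 255],
    [[0, 0, 0], [9.9, 0.1, 0], 255],
    [[0, 0, 0], [9.9, 0.1, 4.7], 255],
    [[0, 0, 0], [9.9, 0.1, 9.2], 255],
    [[0, 0, 0], [9.9, 0.1, 9.2], 255],
    [[0, 0, 0], [9.9, 0.1, 9.2], 255],
    [[0, 0, 0], [9.9, 0.1, 9.2], 255],
    [[0, 0, 0], [9.9, 0.1, 9.2], 255]
  ]
}}

```text
clock: 40.3
tcp_pos: [0.6673, -0.0113, 0.1319]
orientation: [0.001, 0.709, 0.705, 0.001]
wrist_force: [0.4, -0.4, -2.9]
finger_gap: 0.0126
grip_force: 59.6
```

Run:
```python
from h import *
plan([(.6655,-.0093,.078,JY,4,255)])
```

```text
from [ 0.6673 -0.0113  0.1319] phi -0.4 j [-0.14  0.53  0.13  1.17 -0.    1.44]
[[0.2, 0.0, 0.0], [0.05, -0.05, 1.35], 255],
[[0.2, 0.0, 0.0], [0.1, -0.1, 2.7], 255],
[[0.2, 0.0, 0.0], [0.15, -0.15, 4.04], 255],
[[0.2, 0.0, 0.0], [0.2, -0.2, 5.39], 255],
rows 4
```

Call:
{"fn": "carry_out", "kwargs": {
  "steps": [
    [[0, 0, 0], [0.1, -0.1, 1.3], 255],
    [[0, 0, 0], [0.2, -0.2, 2.7], 255],
    [[0, 0, 0], [0.2, -0.2, 4], 255],
    [[0, 0, 0], [0.2, -0.2, 5.3], 255],
    [[0, 0, 0], [0.2, -0.2, 5.3], 255],
    [[0, 0, 0], [0.2, -0.2, 5.3], 255],
    [[0, 0, 0], [0.2, -0.2, 5.3], 255],
    [[0, 0, 0], [0.2, -0.2, 5.3], 255]
  ]
}}

```text
clock: 41.3
tcp_pos: [0.6645, -0.009, 0.0775]
orientation: [0.0, 0.709, 0.705, 0.0]
wrist_force: [-0.5, -0.3, -2.1]
finger_gap: 0.0128
grip_force: 59.7
```

Run:
```python
from h import *
plan([(.6655,-.0093,.064,JY,4,255)])
p,d,c=shot('scene'); 
p2,d2,c2=shot('side')
def px(c,P):
    q=rot(c['orientation']).inv().apply(np.array(P)-c['origin']); return int(c['cx']+c['fx']*q[0]/-q[2]),int(c['cy']-c['fy']*q[1]/-q[2])
can=np.zeros((600,800,3),np.uint8)
for k,(p,c) in enumerate(((p,c),(p2,c2))):
    u,v=px(c,(.6655,-.009,.04)); print(u,v); can[:400,400*k:400*k+400]=cv2.resize(p[v-25:v+25,u-25:u+25],(400,400),interpolation=cv2.INTER_CUBIC)
save(can[:400],'crop2.png')
```

```text
from [ 0.6645 -0.009   0.0775] phi -0.4 j [-0.13  0.56  0.04  1.05 -0.    1.44]
[[0.1, 0.0, 0.0], [-0.01, 0.03, 0.34], 255],
[[0.1, 0.0, 0.0], [-0.02, 0.05, 0.67], 255],
[[0.1, 0.0, 0.0], [-0.02, 0.08, 1.01], 255],
[[0.1, 0.0, 0.0], [-0.03, 0.1, 1.35], 255],
rows 4
266 234
235 175
```

View pics/crop2.png

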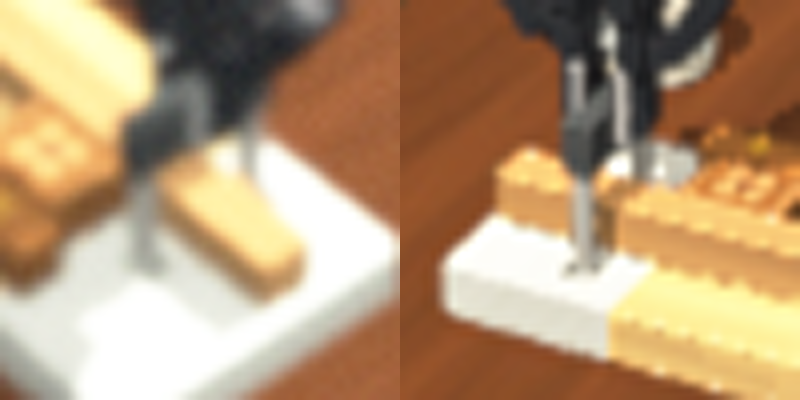

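The crop shows the legs astride the bar, right at the holes. The side view shows the leg slightly towards the robot in its hole, so I shift +1 mm in x and lower.

Call:
{"fn": "carry_out", "kwargs": {
  "steps": [
    [[0, 0, 0], [0, 0.1, 0], 255],
    [[0, 0, 0], [0, 0.1, 0.2], 255],
    [[0, 0, 0], [0, 0.1, 0.4], 255],
    [[0, 0, 0], [0, 0.1, 0.6], 255],
    [[0, 0, 0], [0, 0.1, 0.7], 255],
    [[0, 0, 0], [0, 0.1, 0.8], 255],
    [[0, 0, 0], [0, 0.1, 0.9], 255],
    [[0, 0, 0], [0, 0.1, 1], 255]
  ]
}}

```text
clock: 42.4
tcp_pos: [0.6651, -0.0089, 0.0668]
orientation: [0.0, 0.709, 0.705, 0.0]
wrist_force: [0.2, -0.1, -1.4]
finger_gap: 0.0127
grip_force: 59.7
```

Feet are about 7 mm below the bracket top with no contact force, so both legs are in the holes. Continuing down.

Call:
{"fn": "carry_out", "kwargs": {
  "steps": [
    [[0, 0, 0], [0, 0, 0.2], 255],
    [[0, 0, 0], [0, 0, 0.4], 255],
    [[0, 0, 0], [0, 0, 0.6], 255],
    [[0, 0, 0], [0, 0, 0.8], 255],
    [[0, 0, 0], [0, 0, 0.9], 255],
    [[0, 0, 0], [0, 0, 0.9], 255],
    [[0, 0, 0], [0, 0, 0.9], 255],
    [[0, 0, 0], [0, 0, 0.9], 255]
  ]
}}

```text
clock: 43.4
tcp_pos: [0.6651, -0.0089, 0.0579]
orientation: [0.0, 0.709, 0.705, 0.0]
wrist_force: [-0.2, -0.7, -2.8]
finger_gap: 0.0128
grip_force: 59.7
```

Call:
{"fn": "carry_out", "kwargs": {
  "steps": [
    [[0, 0, 0], [0, 0, 0], 200],
    [[0, 0, 0], [0, 0, 0], 150],
    [[0, 0, 0], [0, 0, 0], 100],
    [[0, 0, 0], [0, 0, 0], 100],
    [[0, 0, 0], [0, 0, 0], 100],
    [[0, 0, 0], [0, 0, -4], 100],
    [[0, 0, 0], [0, 0, -9], 100],
    [[0, 0, 0], [-2, 0, -14], 100]
  ]
}}

```text
clock: 44.4
tcp_pos: [0.6647, -0.0279, 0.1991]
orientation: [-0.0, 0.709, 0.706, -0.0]
wrist_force: [0.7, 0.0, 0.4]
finger_gap: 0.0516
grip_force: 0.0
```

Call:
{"fn": "carry_out", "kwargs": {
  "steps": [
    [[0, 0, 0], [-5, 2, -3], 255],
    [[0, 0, 0], [-8, 4, -3], 255],
    [[0, 0, 0], [-8, 6, -3], 255],
    [[0, 0, 0], [-8, 6, -3], 255],
    [[0, 0, 0], [-8, 6, -3], 255],
    [[0, 0, 0], [-8, 6, -3], 255],
    [[0, 0, 0], [-8, 6, -3], 255],
    [[0, 0, 0], [-8, 6, -3], 255]
  ]
}}

```text
clock: 45.4
tcp_pos: [0.7242, -0.109, 0.2282]
orientation: [0.0, 0.709, 0.705, 0.0]
wrist_force: [0.5, 0.8, -0.3]
finger_gap: 0.0
grip_force: 0.0
```

```bash
python3 look.py w9.png
python3 - <<'E'
from h import *
for n in('scene','side'):
    p,d,c=shot(n); W=cloud(c,d); X,Y,Z=W[...,0],W[...,1],W[...,2]
    m=(d>0)&(Z>.06)&(Z<.11)&(abs(X-.6655)<.03)&(abs(Y+.009)<.05); q=W[m]; print(n,m.sum(),cv2.minAreaRect((q[:,:2]*1000).astype(np.float32)),np.percentile(q[:,2],[50,95,99]))
E
```

```text
jig [94. 98.] 9108 [ 22.4 -21.9] [304.8  62.8] 0.1 y -50.7 8.8 z 0.0502
jig [ 95. 136.] 1332 [ 32.8 -53.7] [288.9  29. ] 6.1 y -60.8 -53.9 z 0.0492
fence 4524 [-74.09638021 -45.5476005 ]
scene 153 ((664.0478515625, -11.292678833007812), (17.10836410522461, 67.4698486328125), 0.6007187962532043) [0.07478233 0.07976527 0.08113418]
side 84 ((662.2996826171875, -9.652050018310547), (71.29007720947266, 14.004207611083984), 88.6901626586914) [0.07269114 0.07658354 0.07758844]
```

View pics/w9.png

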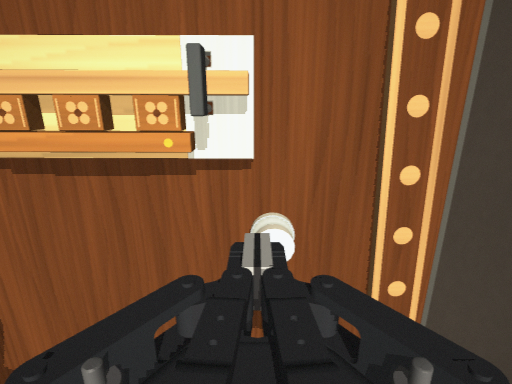

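Run:
```python
from h import *
a=np.radians(JY)
for n in('wrist','scene'):
    p,d,c=shot(n); W=cloud(c,d); q=W[...,:2]-J; jx=(q[...,0]*np.cos(a)+q[...,1]*np.sin(a))*1000; jy=(-q[...,0]*np.sin(a)+q[...,1]*np.cos(a))*1000; Z=W[...,2]
    hsv=cv2.cvtColor(p,cv2.COLOR_RGB2HSV)
    for x0 in(-101,-19,66):
        for dx in(-15,15):
            m=(d>0)&(abs(jx-x0-dx)<5)&(jy>-80)&(jy<20)
            top=m&(Z>.046)&(Z<.0565); h=np.histogram(jy[top],np.arange(-80,22,3))[0]; print(n,x0+dx,h)
    m=(d>0)&(Z>.050)&(Z<.056)&(jx>-160)&(jx<95)&(jy>-5)&(jy<30)
    ed=[(x,np.percentile(jy[m&(abs(jx-x)<8)],97)) for x in(-130,-100,-60,-20,20,60,85) if (m&(abs(jx-x)<8)).sum()>10]; print('bar outer edge',np.round(ed,1).tolist())
```

```text
wrist -116 [0 3 8 6 4 3 1 0 0 0 0 0 0 0 0 0 0 0 0 0 0 0 0 0 0 0 0 0 0 0 0 0 0]
wrist -86 [ 0  9 22 22 27 25 22 26 30  9 19 26 28 26 27 24 22 28 29 27 29 32 29 30
 27 28 31 32 32 30 11  0  0]
wrist -34 [ 0  8 20 27 25 20 24 26 25 10 29 27 29 25 26 22 27 30 30 27 27 28 27 27
 28 28 30 29 34 31  4  0  0]
wrist -4 [ 0  9 19 27 24 18 28 26 27 10 27 26 27 26 18 25 26 29 27 27 27 31 28 28
 28 27 27 26 28 33  7  0  0]
wrist 51 [ 0  6 23 27 26 21 27 27 26 10 27 27 27 20 26 27 29 29 26 27 27 28 28 29
 28 30 29 29 29 30  8  0  0]
wrist 81 [ 0  2 25 28 17 26 27 27 27 10 27 27 28 19 28 27 28 29 27 27 30 29 24 27
 29 30 30 29 28 29 10  0  0]
bar outer edge [[-100.0, 3.8], [-60.0, 9.9], [-20.0, 9.9], [20.0, 10.0], [60.0, 10.1], [85.0, 10.2]]
scene -116 [0 1 3 2 1 3 2 0 1 2 0 2 1 3 1 1 0 2 2 0 1 2 2 3 1 4 0 3 2 1 0 0 0]
scene -86 [0 3 1 1 1 1 2 0 2 3 3 2 1 3 2 1 2 2 2 2 2 1 3 4 1 1 1 2 2 1 0 0 0]
scene -34 [0 2 2 1 2 4 2 3 2 1 2 3 2 3 1 2 3 1 2 1 1 3 2 4 1 3 1 2 2 2 0 0 0]
scene -4 [1 3 3 1 3 2 3 2 1 1 3 2 2 2 1 3 2 2 2 2 2 1 5 3 2 1 1 1 2 3 0 0 0]
scene 51 [0 3 3 3 4 1 2 2 1 4 1 3 2 3 2 4 2 2 2 1 2 2 3 2 2 1 2 3 1 3 0 0 0]
scene 81 [0 5 3 3 2 4 1 2 2 4 2 2 3 2 1 4 2 1 2 4 3 2 3 2 3 2 3 1 2 3 0 0 0]
bar outer edge [[-130.0, 9.6], [-100.0, 8.5], [-20.0, 9.9], [20.0, 9.0], [60.0, 7.7]]
```

```bash
python3 -c "
from workcell import env
print(env.hand_in())"
```

```text
the job is handed in; nothing more can be done
None
```

The job is handed in; my last measurements showed the bar shut, all three blocks flush against the fence, and the U-clamp seated over the bar with both legs down in the bracket holes, though the hand-in returned no verdict.

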